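# Lean the finished blue panel to dry and put its paint tin away

### The arm

A 6-joint arm with a two-finger parallel gripper is mounted at the origin on the work surface. World frame = base frame: x ahead of the robot, y to its left, z up, the work surface at z = 0. Lengths are in m, angles in rad, forces in N, time in s.
With the tool pointing down it reaches from about 0.25 to 0.725 m from the base axis. Payload 9.7 kg.
Tool frame: the origin (TCP) lies at the very end of the fingers, on their centre line; the grasp point (between the pads) lies 19 mm behind it (robot.grasp_offset is the distance from the TCP to the grasp point, in m); z points along the fingers, y is the direction in which the jaws open and shut (so a half turn about z gives the same grasp; the last joint's range is limited). The gripper opens to 85 mm and grips with 20 to 120 N. Pads are 22 mm wide; open, the fingers measure 114 mm over their backs; the gripper's body (76 mm by 85 mm) begins 54 mm behind the grasp point. The pads swing forward as they close: fully open they stand 13 mm farther back than shut.
Start: joints at [-1.315, 0.087, 0.176, 1.66, 0, 1.571], TCP at [0.139, -0.532, 0.231] pointing down, gripper open.
Joint ranges: [-3.13, 3.13], [-0.85, 1.81], [-1.15, 1.24], [-2.2, 2.28], [-1.44, 1.52], [-3.14, 3.14]. Speed limits (rad/s): [2.22, 2.22, 2.57, 3.14, 3.14, 3.14].

### API

Orientations are given as a unit quaternion [w, x, y, z].
In Python, from cell import robot gives the robot as it stands.
- The arm moves only by the tool step_arm, never from a script. Its argument "moves" is text: rows parted by semicolons, each of 7 numbers parted by spaces: the turn, a rotation vector about the tool's x, y, z normalised to -1 to 1, where 1 is 90 degrees, then the shift along the tool's x, y, z normalised to -1 to 1, where 1 is 250 mm, then the opening, from 0 (shut) to 1 (fully open). In form: wx wy wz dx dy dz claw; .... A call has exactly 8 rows; each row is the pose to reach, as a shift and turn from the pose commanded when the call began, along the tool's axes at that moment; what a row does not reach only later rows make up. A row lasts 1/12 s, in which the tool goes at most 41.7 mm and 7.16 degrees, less where a joint would pass 70% of its speed; a pose out of reach is approached as far as the arm can. A call with a number of a shift or a turn outside -1 to 1 is refused whole. A call with a gripper value outside its range is refused whole. The fingers move at their own pace and stop on an object; "newtons" is the grip in N (left out, the last holds). Time passes only in rows, so rows that repeat a pose let the fingers close, or fill a call up. It gives the time, the measured TCP pose, the force and the opening at its end, in the units of the state.
- robot.read_state(): the state, without advancing time (a new reading comes with each control period).
- robot.get_image(name): name is "side" or "top"; returns a dict with "image" (384x512x3 uint8, red, green, blue), "camera_matrix" (3x3 intrinsics, pixels), "world_from_camera" (4x4, takes a point from camera to world coordinates). Camera axes: x right, y up, looking along -z (the intrinsics and any distortion apply to the point x, -y, -z); pixel columns grow to the right and rows downward; lengths in m; the calibration is good to about 2 mm. A picture is of the moment at which its call begins. There is no depth.
- robot.sign_off(): hands the job in, once; it reports no verdict.
Trained networks look in the newest picture that a camera, given by its name, has taken for a name from the list of things; names that differ only in an ending like _2 or _b are one class to them, and where a whole thing is asked for, a point or a joint stands for the part that bears it (a point fixed in the world has none). Each returns a list of dicts, best first, with "conf" (0 to 1); they miss things now and then, are a little off and sometimes report something else, mostly with a low value. They report only what shows in the picture. A call takes as long as a camera call. They do not tell look-alikes from the thing itself.
- robot.masks_of(camera, query): "mask" (384x512 bool, what is visible of it) and "xy" ([column, row] in pixels, amid what is visible of it).
The state is a dict: "clock": time; "joints": joint angles; "qvel": joint speeds; "effort": joint torques, N m; "eef_pos": TCP position; "eef_rot": TCP orientation; "force": force on the tool from outside, world axes, zero at the start; "torque": the same for the moment, N m; "width": opening from 0.0 (shut) to 1.0 (fully open).
Only numpy, scipy, OpenCV 4.12 (cv2) and the standard library are available. Lean on these libraries where they do the work, as an engineer would, in place of code of your own. Each camera call takes 0.05 s, during which the arm holds its last target.

### The job

The blue panel is finished. Lift it out of the stand and lean it, without dropping it, in the free bay of the drying rack, square to the rail, painted side facing away from the rail, its foot on the yellow line so that it leans back about 20 degrees from upright and stays there without sliding. Then put the blue paint tin, upright, gently onto the upper end of the sloped roller lane so that it rolls down to the stop; leave the other panels and the yellow tin where they are.

Things in the scene. Friction and masses are not known exactly. Their poses are not given: they have to be found in the camera images.
- blue_panel: flat wooden panel, 10 mm thick (x), 100 wide (y), 180 tall (z), 0.13 kg, one face blue with dots; origin at the centre of its bottom face; +x points out of the painted face, z up along the panel. The top 45 mm is bare wood, for gripping. Starts upright in one of the two slots of the stand, with 1.5 mm play each side
- blue_panel_top (a point): centre of the top edge of the blue panel, 180 mm above its origin along its z
- blue_panel_front (a point): point in the air 50 mm in front of the painted side, at the level of the bottom edge (shows which way the panel faces)
- yellow_panel: panel of the same size painted yellow, upright in the other slot, 80 mm from the blue one; to be left alone; origin as for the blue panel
- stand: wooden stand, 150 (x) by 130 (y) mm, fixed; origin under its centre. Two slots along its y at x = -40 and +40 mm, 13 mm wide; the slot floor is 10 mm and the top of the slot walls 46 mm above the table. The painted faces look to its +x
- rack: fixed drying rack: base 170 (x) by 300 (y) by 12 mm with dark pad, yellow foot line along y at x = +30 mm; steel rail, 12 mm diameter, along y at x = -16.4, axis 122 mm above the table; end posts at y = +-142, 132 high. Origin under the base centre. A panel with its lowest (rear) edge on the line, back on the rail, leans 20 degrees, top to -x; 10 mm of foot shift changes it by 5 degrees
- rack_bay (a point): middle of the free bay: point on the yellow line on top of the base plate, at rack x = +30, y = -70, z = 12 mm
- red_panel: red panel of the same size already leaning in the other bay of the rack (about y = +75 mm), top towards the rack's -x; to be left alone; origin at the middle of its lowest edge, its z axis vertical
- lane: fixed roller lane, 290 mm long (x), 102 wide (y), origin on the table under its centre: 13 free rollers, 16 mm diameter, 20 apart, between side rails (90 mm apart inside, about 11 mm above the roller tops). It falls 7 degrees to -x, to a stop plate; roller tops 43 mm above the table at x = -120 and 72 mm at x = +120. A tin set on it runs slowly down by itself in 1 to 3 s
- lane_upper (a point): point on the line of the roller tops near the upper end, lane x = +70 mm, a place to set the tin's bottom
- lane_stop (a point): foot of the stop plate's inner face at the level of the roller tops, lane x = -142 mm
- blue_tin: closed round paint tin with a blue band and blue lid, 60 mm diameter, 80 mm high, about 0.3 kg; origin at the centre of its bottom, z up; it stands on the table on the robot's right
- yellow_tin: same tin with a yellow band, may stand on either of two places beside the blue one; to be left alone; origin at bottom centre
Mind the look-alikes: they are no part of the job. Leave any green or turquoise look-alike of the blue_tin alone. Leave any pink look-alike of the blue_panel alone.

How it is judged:
By the outcome, as a careful person would: the job done as asked, in the order asked, and still so for the second after the job is handed in, with the robot touching nothing.
It also fails if it takes over 66 s, if anything falls off the work surface, if the arm or the gripper's body presses on something with over 40 N, if the wrist force passes 120 N, or if a joint passes its speed limit or range.

## Working session

There is one attempt and no reset: what is moved stays moved. The work goes in short steps, Python scripts to look and compute and a tool call to move; the robot and the scene stay as the last step left them, time stands still between calls to the robot, and variables do not carry over. Pictures are saved under pics/ and viewed, and the job is handed in when it is done.

Besides the shell and the picture viewer there is one more tool, called as a command line: name --argument value ..., lists and objects as JSON in quotes. step_arm: Moves the arm, as the interface text tells. Its arguments: {"type":"object","properties":{"moves":{"type":"string"},"newtons":{"type":"number"}},"required":["moves"]}

```bash
ls; mkdir -p pics
python3 - <<'E'
from cell import robot
import cv2
print(robot.read_state(), robot.grasp_offset)
for n in ("side","top"):
    d=robot.get_image(n)
    cv2.imwrite(f"pics/{n}0.png",cv2.resize(d["image"][:,:,::-1],None,fx=1.5,fy=1.5,interpolation=cv2.INTER_CUBIC))
    print(n,d["camera_matrix"],d["world_from_camera"],d.keys())
E
```

```text
pics
{'clock': 0.0, 'joints': array([-1.31503823e+00,  8.74516016e-02,  1.75120485e-01,  1.65981535e+00,
       -2.02534395e-07,  1.57083272e+00]), 'qvel': array([-2.79278793e-03,  8.89113852e-04,  6.56663513e-04, -6.07975569e-05,
       -1.24849759e-03, -1.23673935e-04]), 'effort': array([ 1.67789262e-04, -5.20394325e+01,  4.64800000e+01,  1.64362678e-02,
        6.51728169e-05, -1.26481319e-05]), 'eef_pos': array([ 0.13907732, -0.53187612,  0.23058073]), 'eef_rot': array([-6.69542338e-04,  9.91836705e-01,  1.27512721e-01, -8.62047135e-05]), 'force': array([-0.31414872, -0.43784661, -0.29496245]), 'torque': array([0.00795602, 0.00803465, 0.00427283]), 'width': 1.0025182195619353} 0.0187
side [[419.57489132   0.         253.94921508]
 [  0.         419.57489132 192.04414838]
 [  0.           0.           1.        ]] [[-0.75182813  0.36494922 -0.54915074 -0.21268179]
 [-0.65929506 -0.40447951  0.63381886  0.8591025 ]
 [ 0.00919148  0.83857522  0.54470829  0.88171725]
 [ 0.          0.          0.          1.        ]] dict_keys(['image', 'camera_matrix', 'world_from_camera'])
top [[413.60874203   0.         257.1748159 ]
 [  0.         413.60874203 193.07196417]
 [  0.           0.           1.        ]] [[-0.00851356  0.98871489 -0.14956735  0.28114254]
 [-0.99960387 -0.0124273  -0.02525195 -0.02503599]
 [-0.0268257   0.14929312  0.98842903  1.56504379]
 [ 0.          0.          0.          1.        ]] dict_keys(['image', 'camera_matrix', 'world_from_camera'])
```

View pics/side0.png

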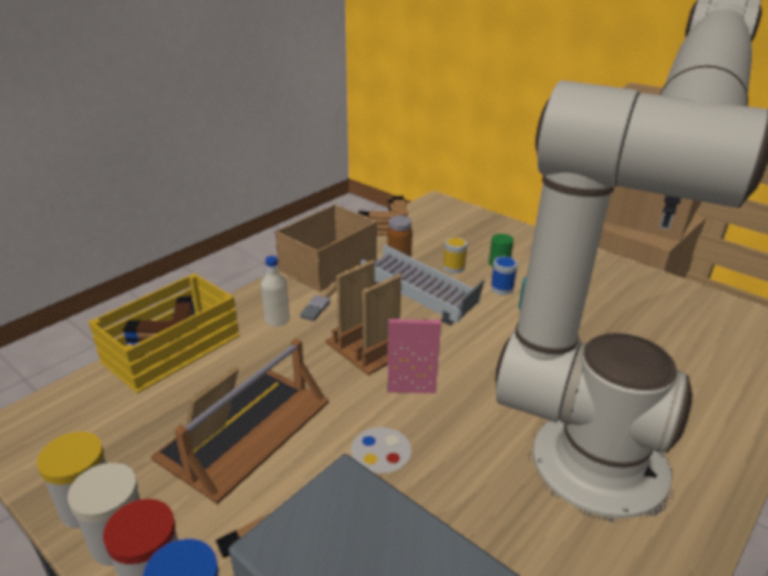

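View pics/top0.png

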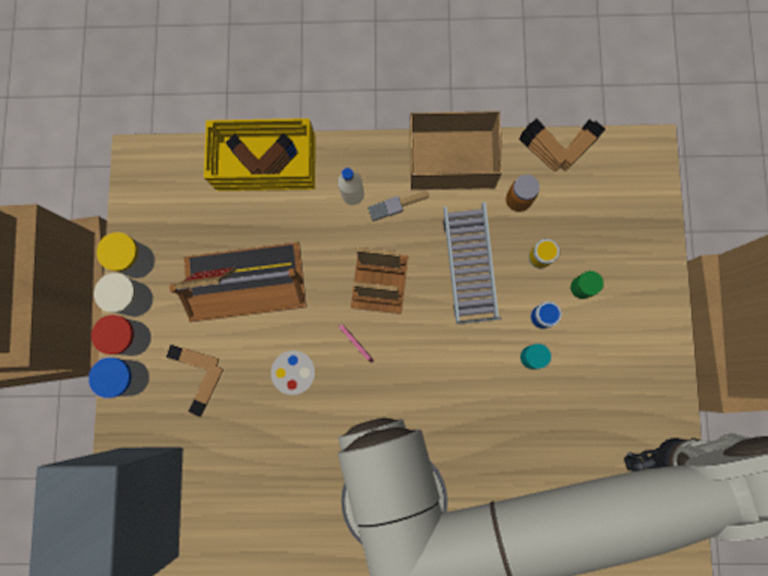

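```bash
cat > h.py <<'E'
import numpy as np, cv2
from cell import robot
def cam(n):
    d=robot.get_image(n); return d
def proj(d,P):
    P=np.atleast_2d(P); T=np.linalg.inv(d["world_from_camera"])
    c=P@T[:3,:3].T+T[:3,3]; c=c*[1,-1,-1]
    u=c@d["camera_matrix"].T; return u[:,:2]/u[:,2:]
def ray(d,uv):
    r=np.linalg.solve(d["camera_matrix"],np.array([uv[0],uv[1],1.])); r=r*[1,-1,-1]
    T=d["world_from_camera"]; return T[:3,3],T[:3,:3]@r
def onz(d,uv,z):
    o,r=ray(d,uv); return o+r*(z-o[2])/r[2]
def crop(d,x0,y0,x1,y1,f,name):
    im=d["image"][y0:y1,x0:x1,::-1]
    cv2.imwrite("pics/"+name,cv2.resize(im,None,fx=f,fy=f,interpolation=cv2.INTER_CUBIC))
E
python3 - <<'E'
from h import *
import pickle
d=cam("top"); s=cam("side"); pickle.dump((d,s),open("im0.pkl","wb"))
crop(d,105,130,285,230,4.4,"t1.png")
crop(d,285,120,420,260,4,"t2.png")
crop(s,90,160,310,340,3.3,"s1.png")
crop(s,230,130,380,230,5,"s2.png")
for c in("top","side"):
  for q in("blue_panel","yellow_panel","red_panel","stand","rack","lane","blue_tin","yellow_tin"):
    for r in robot.masks_of(c,q): print(c,q,round(r["conf"],2),r["xy"],r["mask"].sum())
E
```

```text
top blue_panel 0.78 [251.2, 194.1] 245
top blue_panel 0.59 [236.5, 226.8] 95
top yellow_panel 0.64 [252.1, 189.3] 856
top yellow_panel 0.51 [251.2, 193.0] 223
top yellow_panel 0.34 [362.6, 210.0] 273
top red_panel 0.54 [136.0, 185.6] 319
top red_panel 0.38 [249.6, 196.7] 244
top stand 0.92 [252.6, 188.3] 859
top rack 0.69 [162.9, 194.6] 3208
top lane 0.93 [314.0, 176.1] 2307
top blue_tin 0.87 [362.8, 212.9] 309
top blue_tin 0.81 [359.2, 237.7] 253
top blue_tin 0.77 [391.2, 189.2] 305
top yellow_tin 0.7 [362.3, 169.7] 288
side blue_panel 0.83 [272.6, 237.8] 1712
side blue_panel 0.59 [253.9, 202.5] 900
side yellow_panel 0.88 [234.2, 195.4] 850
side red_panel 0.58 [137.6, 270.6] 930
side stand 0.84 [240.3, 235.9] 620
side stand 0.56 [162.4, 292.0] 5135
side rack 0.9 [163.8, 289.1] 5117
side lane 0.79 [287.1, 188.1] 1642
side lane 0.28 [240.0, 234.4] 736
side blue_tin 0.8 [334.0, 182.9] 378
side blue_tin 0.74 [335.4, 164.1] 237
side yellow_tin 0.69 [302.6, 169.1] 345
```

View pics/t1.png

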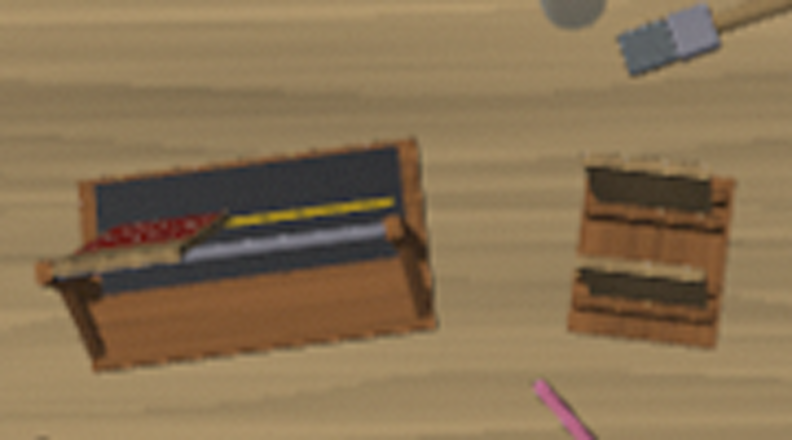

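View pics/t2.png

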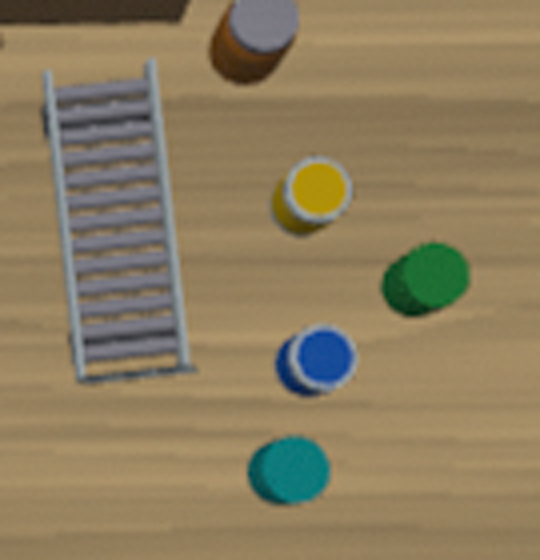

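View pics/s1.png

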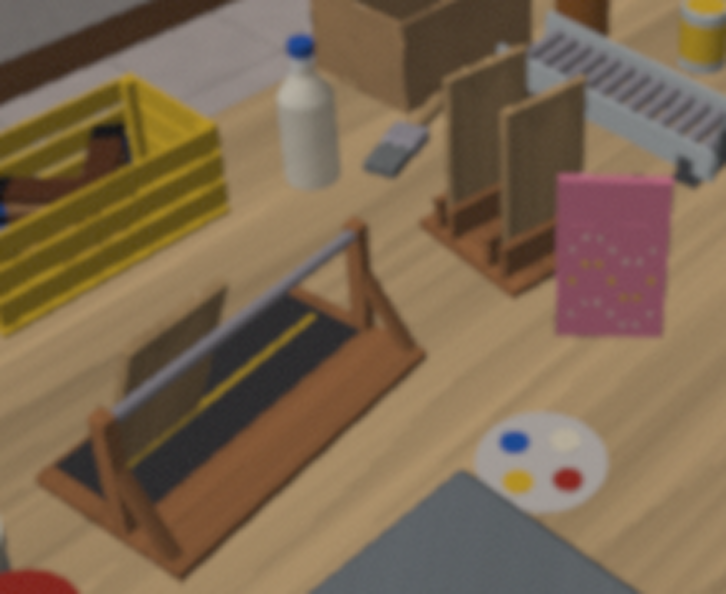

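View pics/s2.png

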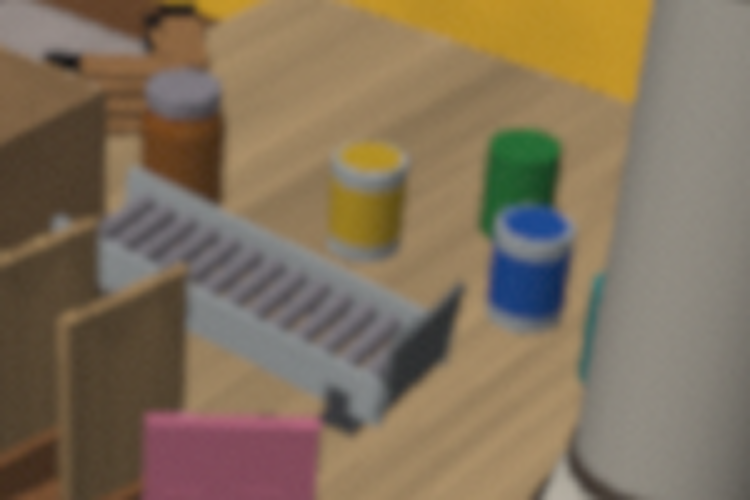

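Run:
```python
from h import *
import pickle
d,s=pickle.load(open("im0.pkl","rb"))
def g(d,x0,y0,x1,y1,f,name):
    im=cv2.resize(d["image"][y0:y1,x0:x1,::-1],None,fx=f,fy=f,interpolation=cv2.INTER_CUBIC)
    for x in range(x0,x1,5):
        cv2.line(im,(int((x-x0+.5)*f),0),(int((x-x0+.5)*f),6 if x%10 else 14),(0,0,255),1)
        if x%10==0: cv2.putText(im,str(x),(int((x-x0)*f)-8,26),0,.4,(0,0,255),1)
    for y in range(y0,y1,5):
        cv2.line(im,(0,int((y-y0+.5)*f)),(6 if y%10 else 14,int((y-y0+.5)*f)),(0,0,255),1)
        if y%10==0: cv2.putText(im,str(y),(16,int((y-y0+.5)*f)+4),0,.4,(0,0,255),1)
    cv2.imwrite("pics/"+name,im)
g(d,225,155,285,220,9,"ts.png")
g(d,110,155,210,220,8,"tr.png")
g(s,210,165,270,255,6.5,"ss.png")
g(s,98,220,222,340,5,"sr.png")
```

```text
(no output)
```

View pics/ts.png

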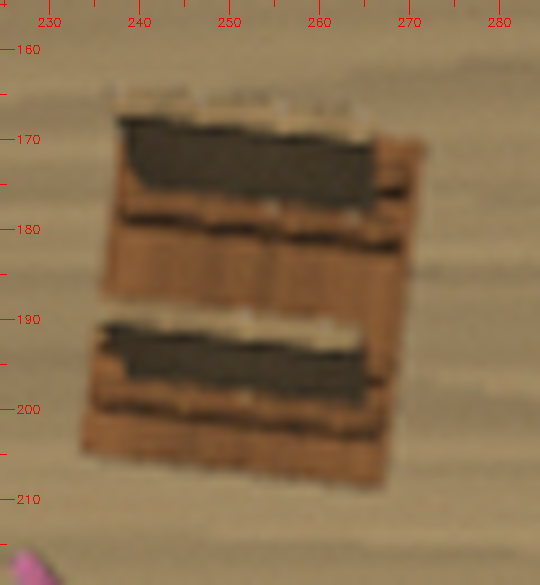

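View pics/tr.png

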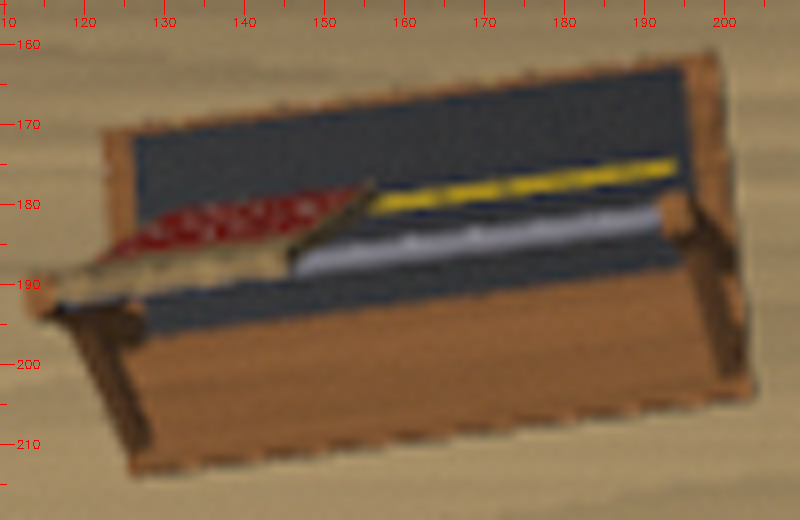

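View pics/ss.png

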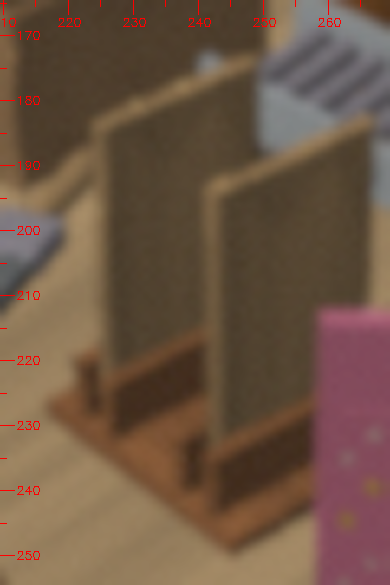

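View pics/sr.png

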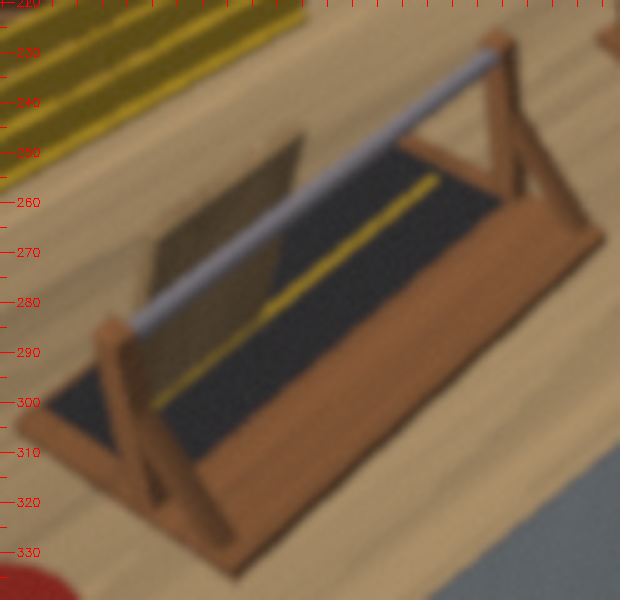

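```bash
cat > fit.py <<'E'
from h import *
import pickle
from scipy.optimize import least_squares
d,s=pickle.load(open("im0.pkl","rb"))
def fit(obs,x0):
    def f(p):
        c,n=np.cos(p[2]),np.sin(p[2]); out=[]
        for cm,q,uv in obs:
            q=np.array(q)/1000.; P=[p[0]+c*q[0]-n*q[1],p[1]+n*q[0]+c*q[1],q[2]]
            out+=list((proj(cm,P)[0]-uv))
        return np.array(out)
    r=least_squares(f,x0,loss="soft_l1"); print(np.round(r.x,4),"deg",np.degrees(r.x[2]).round(2)); print(np.round(f(r.x).reshape(-1,2),1).tolist()); return r.x
def px(x0,y0,f,x,y): return np.array([x0+x/f-.5,y0+y/f-.5])
ts=lambda x,y:px(225,155,9,x,y)
tr=lambda x,y:px(110,155,8,x,y)
ss=lambda x,y:px(210,165,6.5,x,y)
sr=lambda x,y:px(98,220,5,x,y)
if __name__=="__main__":
    R=fit([(d,(85,150,12),tr(103,130)),(d,(85,-150,12),tr(718,52)),(d,(-85,-150,6),tr(752,398)),(d,(-85,150,6),tr(132,473)),
      (d,(30,-120,12),tr(675,165)) if 0 else (d,(-85,-150,6),tr(752,398)),
      (s,(-85,150,0),sr(235,580)),(s,(-85,-150,6),sr(605,240)),(s,(85,150,6),sr(15,423))],[.45,.25,0])
    c,n=np.cos(R[2]),np.sin(R[2])
    for q in [(-70),(-120)]:
        P=[R[0]+c*.03-n*q/1000,R[1]+n*.03+c*q/1000,.012]; print("line",q,np.round(P,4),proj(d,P),proj(s,P))
    print("line obs",tr(375,205),tr(675,165), "side",sr(435,180),sr(155,405))
    S=fit([(d,(-75,65,8),ts(82,453)),(d,(-75,-65,8),ts(382,488)),(d,(75,-65,10),ts(425,143)),
      (d,(-40,50,190),ts(104,316)),(d,(-40,-50,190),ts(362,340)),(d,(40,50,190),ts(118,104)),(d,(40,-50,190),ts(370,128)),
      (s,(75,65,2),ss(48,407)),(s,(-75,65,0),ss(235,553)),(s,(-45,50,190),ss(220,188)),(s,(-45,-50,190),ss(370,122)),(s,(35,50,190),ss(106,133)),(s,(35,-50,190),ss(262,58))],[.45,0,0])
    B=fit([ (d,(0,50,190),ts(104,316)),(d,(0,-50,190),ts(362,340)),(s,(-5,50,190),ss(220,188)),(s,(-5,-50,190),ss(370,122))],[.45,0,0])
E
python3 fit.py
```

```text
[0.544  0.3778 0.1105] deg 6.33
[[-0.3, -0.5], [-0.2, -0.2], [0.1, 0.1], [-0.3, 0.3], [0.1, 0.1], [-0.1, 0.2], [0.8, -0.8], [-0.1, -0.1]]
line -70 [0.5816 0.3116 0.012 ] [[179.75142305 177.1883412 ]] [[172.45335057 264.80862421]]
line -120 [0.5871 0.2619 0.012 ] [[192.6559847  175.60342585]] [[183.92953433 255.67942626]]
line obs [156.375 180.125] [193.875 175.125] side [184.5 255.5] [128.5 300.5]
[ 0.5386  0.0318 -0.1166] deg -6.68
[[-0.1, 0.3], [0.6, -0.0], [-0.1, -0.5], [-1.4, -0.8], [-0.6, -0.4], [-0.3, -0.3], [1.0, -0.0], [0.0, 0.7], [0.3, 0.5], [-0.3, 1.2], [0.8, -0.3], [0.4, -1.0], [0.4, -0.2]]
[ 0.4987  0.0343 -0.116 ] deg -6.65
[[-0.8, -0.7], [0.0, -0.4], [0.2, 0.9], [1.3, -0.5]]
```

```bash
cat >> h.py <<'E'
from scipy.spatial.transform import Rotation as Ro
def tool(yaw,lean=0,spin=0):
    # tool y along panel x (yaw), lean: panel top to -panel x
    x=np.array([np.cos(yaw),np.sin(yaw),0]); yv=np.array([-x[1],x[0],0]); z=np.array([0,0,1.])
    px=np.cos(lean)*x+np.sin(lean)*z; pz=-np.sin(lean)*x+np.cos(lean)*z
    return np.column_stack([np.cross(px,-pz),px,-pz])
def cur():
    st=robot.read_state(); q=st["eef_rot"]
    return st,st["eef_pos"],Ro.from_quat([q[1],q[2],q[3],q[0]]).as_matrix()
def need(P,R):
    st,p,C=cur()
    w=Ro.from_matrix(C.T@R).as_rotvec()/(np.pi/2); t=C.T@(np.array(P)-p)/.25
    print("t",round(st["clock"],2),"pos",np.round(p,4),"w",np.round(st["width"],3),"F",np.round(st["force"],1),"j",np.round(st["joints"],2))
    print("turn",np.round(w,3),"shift",np.round(t,3),"| deg",np.round(np.linalg.norm(w)*90,1),"mm",np.round(np.linalg.norm(t)*250,1))
E
python3 -c "
from h import *
need([.4987,.0343,.26],tool(-.1165))"
```

```text
t 1.0 pos [ 0.1392 -0.5321  0.2313] w 1.001 F [-0.2  0.3 -0.1] j [-1.32  0.09  0.18  1.66 -0.    1.57]
turn [-0.     0.    -0.763] shift [ 1.965 -1.828 -0.115] | deg 68.7 mm 671.5
```

step_arm --moves "0 0 -0.03 0.08 -0.07 -0.01 1; 0 0 -0.08 0.2 -0.18 -0.02 0.8; 0 0 -0.13 0.33 -0.3 -0.03 0.6; 0 0 -0.18 0.45 -0.42 -0.04 0.4; 0 0 -0.23 0.57 -0.53 -0.06 0.4; 0 0 -0.28 0.69 -0.64 -0.08 0.4; 0 0 -0.33 0.81 -0.75 -0.1 0.4; 0 0 -0.38 0.93 -0.86 -0.12 0.4" --newtons 30

```text
clock: 1.67
eef_pos: [0.3097, -0.2641, 0.2617]
eef_rot: [0.0, 0.91, 0.415, 0.0]
force: [0.4, -1.0, 0.1]
width: 0.402
```

```bash
python3 -c "
from h import *
need([.4987,.0343,.26],tool(-.1165))"
```

```text
t 1.67 pos [ 0.3097 -0.2641  0.2617] w 0.402 F [ 0.4 -1.   0.1] j [-0.71 -0.24 -0.07  1.74  0.    1.58]
turn [ 0.001  0.    -0.381] shift [ 1.397 -0.211  0.007] | deg 34.3 mm 353.3
```

step_arm --moves "0 0 -0.05 0.14 -0.02 0 0.4; 0 0 -0.1 0.28 -0.04 0 0.4; 0 0 -0.15 0.42 -0.06 0 0.4; 0 0 -0.2 0.56 -0.085 0 0.4; 0 0 -0.25 0.7 -0.105 0 0.4; 0 0 -0.3 0.84 -0.125 0 0.4; 0 0 -0.35 0.95 -0.145 0 0.4; 0 0 -0.381 1 -0.155 0.005 0.4"

```text
clock: 2.33
eef_pos: [0.4458, -0.0495, 0.2598]
eef_rot: [-0.0, 0.746, 0.666, 0.0]
force: [0.2, -0.2, -0.1]
width: 0.4
```

```bash
python3 -c "
from h import *
need([.4987,.0343,.20],tool(-.1165))"
```

```text
t 2.33 pos [ 0.4458 -0.0495  0.2598] w 0.4 F [ 0.2 -0.2 -0.1] j [-0.11 -0.14  0.01  1.72  0.    1.57]
turn [ 0.    -0.     0.002] shift [0.357 0.172 0.24 ] | deg 0.2 mm 115.8
```

step_arm --moves "0 0 0 0.09 0.04 0 0.4; 0 0 0 0.2 0.1 0 0.4; 0 0 0 0.3 0.145 0.02 0.4; 0 0 0 0.345 0.167 0.07 0.4; 0 0 0.002 0.357 0.172 0.13 0.4; 0 0 0.002 0.357 0.172 0.19 0.4; 0 0 0.002 0.357 0.172 0.22 0.4; 0 0 0.002 0.357 0.172 0.22 0.4"

```text
clock: 3.0
eef_pos: [0.4969, 0.031, 0.2029]
eef_rot: [-0.001, 0.749, 0.662, -0.001]
force: [-0.5, 0.3, 1.1]
width: 0.401
```

Run:
```python
from h import *
need([.4987,.0343,.151],tool(-.1165))
d=cam("top");s=cam("side")
crop(d,215,145,295,215,9,"t3.png");crop(s,205,110,305,250,4.2,"s3.png")
```

```text
t 3.0 pos [0.4969 0.031  0.2029] w 0.401 F [-0.5  0.3  1.1] j [ 0.06 -0.04 -0.01  1.61 -0.    1.76]
turn [-0.002  0.    -0.004] shift [0.014 0.006 0.207] | deg 0.4 mm 52.0
```

View pics/t3.png

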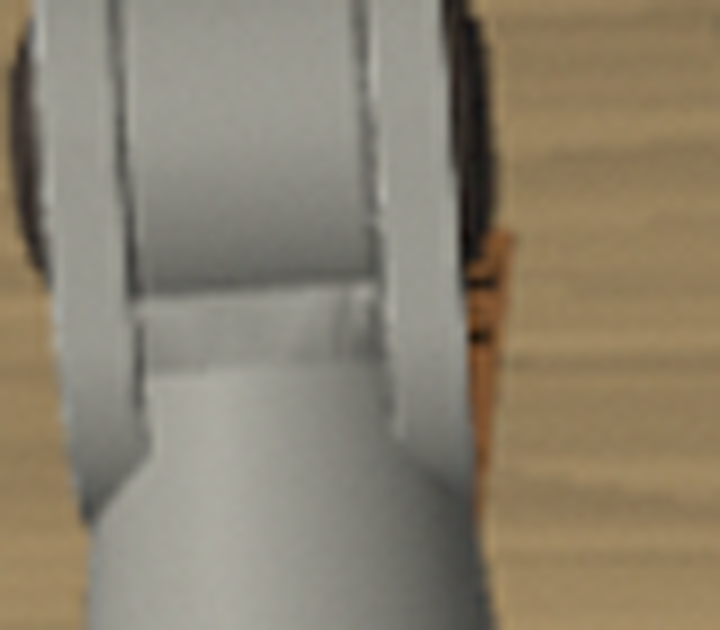

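View pics/s3.png

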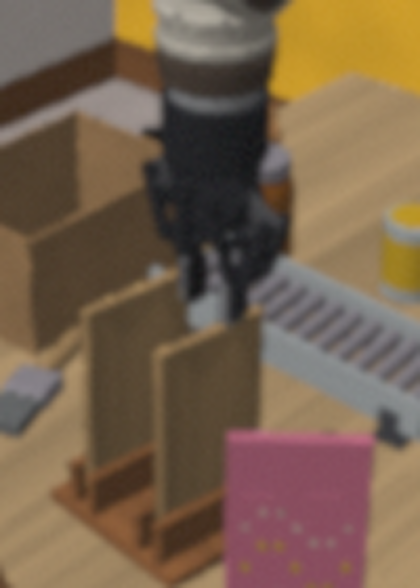

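Run:
```python
from h import *
s=cam("side")
c,n=np.cos(-.1165),np.sin(-.1165)
f=lambda u:((u-[205,110]+.5)*4.2).round().tolist()
print("tcp",f(proj(s,[.4969,.031,.203])),"finger+-17",f(proj(s,[.4969+.017*c,.031+.017*n,.203])),f(proj(s,[.4969-.017*c,.031-.017*n,.203])))
for x,y in((-5,50),(5,50),(-5,-50),(-5,0)):
  x/=1000;y/=1000
  print(f(proj(s,[.4987+c*x-n*y,.0343+n*x+c*y,.19])))
```

```text
tcp [[216.0, 313.0]] finger+-17 [[201.0, 304.0]] [[232.0, 322.0]]
[[164.0, 356.0]]
[[155.0, 351.0]]
[[265.0, 308.0]]
[[216.0, 331.0]]
```

step_arm --moves "0 0 0 0.005 0.003 0.01 0.4; 0 0 0 0.01 0.006 0.05 0.4; 0 0 -0.002 0.013 0.006 0.1 0.4; 0 0 -0.003 0.013 0.006 0.15 0.4; 0 0 -0.003 0.013 0.006 0.19 0.4; 0 0 -0.003 0.013 0.006 0.207 0.4; 0 0 -0.003 0.013 0.006 0.207 0.4; 0 0 -0.003 0.013 0.006 0.207 0.35"

```text
clock: 3.82
eef_pos: [0.4998, 0.0343, 0.1533]
eef_rot: [0.0, 0.748, 0.664, 0.0]
force: [0.8, 0.5, 0.9]
width: 0.353
```

step_arm --moves "0 0 0 0 0 0 0.25; 0 0 0 0 0 0 0.2; 0 0 0 0 0 0 0.15; 0 0 0 0 0 0 0.1; 0 0 0 0 0 0 0.05; 0 0 0 0 0 0 0; 0 0 0 0 0 0 0; 0 0 0 0 0 0 0" --newtons 30

```text
clock: 4.48
eef_pos: [0.4997, 0.0344, 0.1537]
eef_rot: [-0.0, 0.748, 0.664, 0.0]
force: [-2.9, -0.1, 5.7]
width: 0.106
```

Run:
```python
from h import *
need([.4987,.0343,.151],tool(-.1165)); print(robot.read_state()["torque"])
```

```text
t 4.48 pos [0.4997 0.0344 0.1537] w 0.106 F [-2.9 -0.1  5.7] j [ 0.07 -0.05 -0.11  1.51  0.    1.76]
turn [ 0.    -0.    -0.001] shift [-0.001 -0.004  0.011] | deg 0.1 mm 2.9
[ 0.14240828  0.92594662 -0.22164564]
```

step_arm --moves "0 0 0 0 0 -0.01 0; 0 0 0 0 0 -0.04 0; 0 0 0 0 0 -0.09 0; 0 0 0 0 0 -0.16 0; 0 0 0 0 0 -0.25 0; 0 0 0 0 0 -0.36 0; 0 0 0 0 0 -0.45 0; 0 0 0 0 0 -0.5 0" --newtons 45

```text
clock: 5.15
eef_pos: [0.5004, 0.0343, 0.2814]
eef_rot: [0.001, 0.748, 0.664, 0.001]
force: [0.1, -0.7, -1.4]
width: 0.112
```

Run:
```python
from h import *
a=.1105
need([.50,.17,.30],tool(a,np.radians(20)))
d=cam("top");s=cam("side")
crop(d,205,125,305,225,6,"t4.png");crop(s,185,60,305,250,3.1,"s4.png")
```

```text
t 5.15 pos [0.5004 0.0343 0.2814] w 0.112 F [ 0.1 -0.7 -1.4] j [ 0.07 -0.01  0.18  1.75 -0.    1.76]
turn [-0.219  0.025 -0.144] shift [ 0.539 -0.065 -0.074] | deg 23.7 mm 136.9
```

View pics/s4.png

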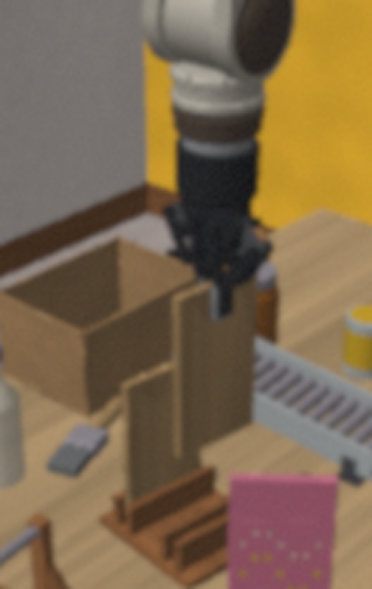

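```bash
cat >> h.py <<'E'
RK=np.array([.544,.3778]); RY=.1105
def rk(x,y,z): # rack mm -> world
    c,n=np.cos(RY),np.sin(RY); return np.array([RK[0]+c*x/1e3-n*y/1e3,RK[1]+n*x/1e3+c*y/1e3,z/1e3])
def place(dx=0,dy=0,up=0,lean=20,s=143.7,foot=30,along=0):
    L=np.radians(lean); 
    x=foot+dx+5*np.cos(L)-(s+along)*np.sin(L); z=12+up+5*np.sin(L)+(s+along)*np.cos(L)
    return rk(x,-70+dy,z),tool(RY,L)
E
python3 - <<'E'
from h import *
print(place(),"\n",place(dx=6,along=150)[0])
need(*place(dx=6,along=150))
need([.50,.17,.30],tool(-.1165))
E
```

```text
(array([0.53735757, 0.30663347, 0.14874393]), array([[-0.11027527,  0.93396151,  0.33993419],
       [ 0.99390108,  0.10362485,  0.03771636],
       [ 0.        ,  0.34202014, -0.93969262]])) 
 [0.49233084 0.30163766 0.28969782]
t 5.25 pos [0.5007 0.0344 0.2808] w 0.105 F [-0.2  0.4 -2. ] j [ 0.07 -0.01  0.17  1.75 -0.    1.76]
turn [-0.219  0.025 -0.144] shift [ 1.058 -0.159 -0.036] | deg 23.7 mm 267.6
t 5.25 pos [0.5007 0.0344 0.2808] w 0.105 F [-0.2  0.4 -2. ] j [ 0.07 -0.01  0.17  1.75 -0.    1.76]
turn [ 0.003 -0.    -0.001] shift [ 0.538 -0.066 -0.077] | deg 0.3 mm 137.0
```

step_arm --moves "0 0 0 0.04 -0.01 -0.03 0; 0 0 0 0.15 -0.03 -0.06 0; 0 0 0 0.28 -0.05 -0.08 0; 0 0 -0.02 0.42 -0.07 -0.1 0; -0.03 0 -0.05 0.56 -0.09 -0.1 0; -0.07 0.005 -0.08 0.69 -0.11 -0.1 0; -0.11 0.01 -0.11 0.81 -0.13 -0.09 0; -0.15 0.015 -0.14 0.9 -0.145 -0.07 0"

```text
clock: 5.92
eef_pos: [0.4896, 0.2651, 0.2949]
eef_rot: [0.08, 0.664, 0.738, 0.088]
force: [0.7, -0.4, -1.8]
width: 0.111
```

Run:
```python
from h import *
need(*place(dx=6,along=150))
```

```text
t 5.92 pos [0.4896 0.2651 0.2949] w 0.111 F [ 0.7 -0.4 -1.8] j [ 0.55 -0.09  0.1   1.55 -0.1   2.  ]
turn [-0.071  0.002 -0.002] shift [0.144 0.021 0.026] | deg 6.4 mm 37.0
```

step_arm --moves "-0.01 0 0 0.04 0.005 0.005 0; -0.03 0 0 0.08 0.01 0.01 0; -0.05 0.001 -0.001 0.11 0.015 0.018 0; -0.065 0.002 -0.002 0.135 0.02 0.024 0; -0.071 0.002 -0.002 0.144 0.021 0.026 0; -0.071 0.002 -0.002 0.144 0.021 0.026 0; -0.071 0.002 -0.002 0.144 0.021 0.026 0; -0.071 0.002 -0.002 0.144 0.021 0.026 0"

```text
clock: 6.58
eef_pos: [0.4933, 0.2982, 0.2904]
eef_rot: [0.116, 0.659, 0.732, 0.128]
force: [0.3, 0.2, -2.0]
width: 0.111
```

Run:
```python
from h import *
need(*place(dx=6,along=150)); need(*place(dx=6,along=20))
d=cam("top");s=cam("side")
crop(d,105,105,225,225,5,"t5.png");crop(s,85,120,235,345,2.6,"s5.png")
```

```text
t 6.58 pos [0.4933 0.2982 0.2904] w 0.111 F [ 0.3  0.2 -2. ] j [ 0.63 -0.14  0.02  1.43 -0.17  2.07]
turn [-0.001  0.001 -0.003] shift [ 0.014 -0.003  0.002] | deg 0.3 mm 3.7
t 6.58 pos [0.4933 0.2982 0.2904] w 0.111 F [ 0.3  0.2 -2. ] j [ 0.63 -0.14  0.02  1.43 -0.17  2.07]
turn [-0.001  0.001 -0.003] shift [ 0.015 -0.002  0.522] | deg 0.3 mm 130.5
```

View pics/s5.png

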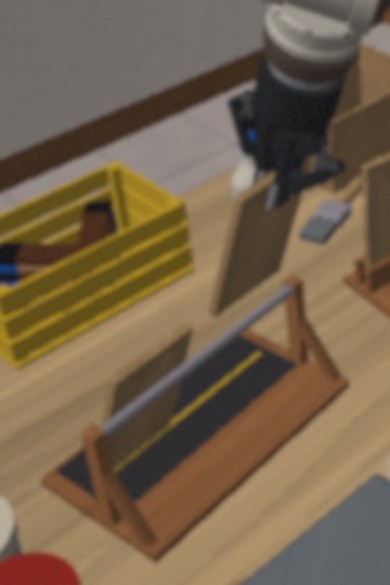

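View pics/t5.png

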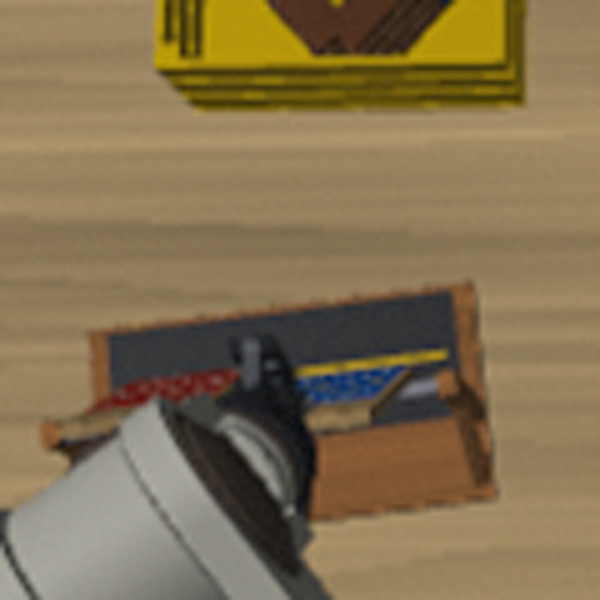

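The panel shows its blue face in the top view (t5, about (350,385) in the crop), so the right panel is held. Next I lower it along its own plane, ahead of the rail.

step_arm --moves "0 0 0 0.005 0 0.03 0; 0 0 -0.002 0.01 0 0.1 0; 0 0 -0.003 0.014 -0.002 0.19 0; 0 0 -0.003 0.014 -0.002 0.29 0; 0 0 -0.003 0.014 -0.002 0.38 0; 0 0 -0.003 0.014 -0.002 0.45 0; 0 0 -0.003 0.014 -0.002 0.5 0; 0 0 -0.003 0.014 -0.002 0.522 0"

```text
clock: 7.35
eef_pos: [0.5365, 0.306, 0.1649]
eef_rot: [0.116, 0.657, 0.734, 0.127]
force: [0.3, -0.4, -2.0]
width: 0.11
```

```bash
cat > chk.py <<'E'
from h import *
import sys
tag=sys.argv[1]
st,p,C=cur()
print("t",st["clock"],np.round(p,4),np.round(st["force"],1))
s=cam("side"); d=cam("top")
# predicted panel rear-bottom edge corners from TCP
pz=-C[:,2]; px=C[:,1]; py=np.cross(pz,px)
b=p-.1437*pz
for k,im,o,f,(w,h) in(("s",s,(125,195),6,(100,95)),("t",d,(140,145),8,(70,65))):
    img=cv2.resize(im["image"][o[1]:o[1]+h,o[0]:o[0]+w,::-1],None,fx=f,fy=f,interpolation=cv2.INTER_CUBIC)
    def P(q): return tuple(int(v) for v in ((proj(im,q)[0]-o+.5)*f))
    for a in(-.05,.05):
        for t in (0,.18): cv2.circle(img,P(b+py*a-px*.005+pz*t),3,(0,0,255),1)
        cv2.circle(img,P(b+py*a+px*.005),3,(255,255,0),1)
    cv2.circle(img,P(rk(30,-20,12)),3,(0,255,0),1);cv2.circle(img,P(rk(30,-120,12)),3,(0,255,0),1)
    cv2.imwrite(f"pics/{tag}_{k}.png",img)
E
python3 chk.py a; python3 -c "
from h import *
need(*place(dx=6,along=20));need(*place(dx=4,along=6))"
```

```text
t 7.35 [0.5365 0.306  0.1649] [ 0.3 -0.4 -2. ]
t 7.45 pos [0.5365 0.3063 0.1666] w 0.112 F [ 0.6  1.2 -1.6] j [ 0.59 -0.08 -0.16  1.18 -0.16  2.03]
turn [-0.002  0.002  0.001] shift [ 0.001  0.001 -0.003] | deg 0.2 mm 0.9
t 7.45 pos [0.5365 0.3063 0.1666] w 0.112 F [ 0.6  1.2 -1.6] j [ 0.59 -0.08 -0.16  1.18 -0.16  2.03]
turn [-0.002  0.002  0.001] shift [ 0.001 -0.006  0.05 ] | deg 0.2 mm 12.6
```

View pics/a_s.png

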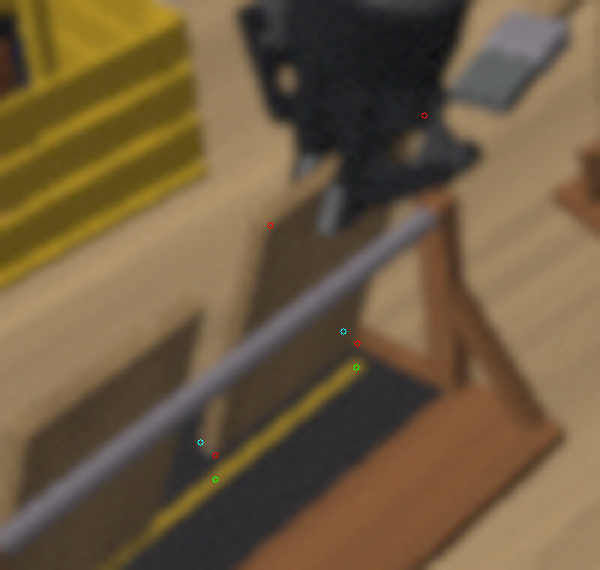

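View pics/a_t.png

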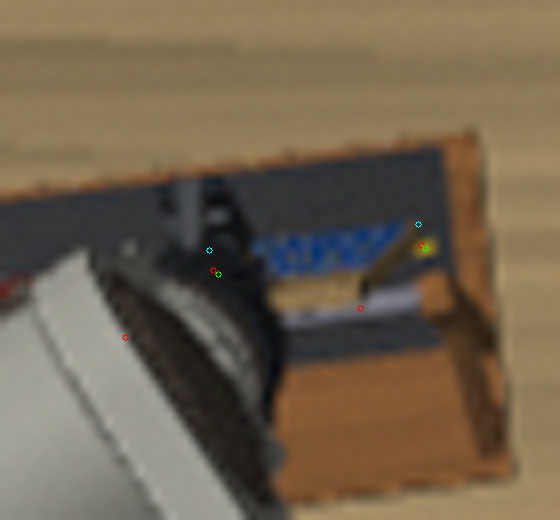

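step_arm --moves "-0.001 0.001 0.001 0.001 -0.002 0.008 0; -0.002 0.002 0.001 0.001 -0.004 0.02 0; -0.002 0.002 0.001 0.001 -0.006 0.032 0; -0.002 0.002 0.001 0.001 -0.006 0.044 0; -0.002 0.002 0.001 0.001 -0.006 0.054 0; -0.002 0.002 0.001 0.001 -0.006 0.06 0; -0.002 0.002 0.001 0.001 -0.006 0.062 0; -0.002 0.002 0.001 0.001 -0.006 0.062 0"

```text
clock: 8.12
eef_pos: [0.5404, 0.3072, 0.1524]
eef_rot: [0.116, 0.657, 0.734, 0.13]
force: [0.9, 0.0, -0.6]
width: 0.106
```

```bash
python3 chk.py b; python3 -c "
from h import *
need(*place(dx=4,along=3));need(*place(dx=0,along=0))"
```

```text
t 8.1167 [0.5404 0.3072 0.1524] [ 0.9  0.  -0.6]
t 8.22 pos [0.5405 0.3073 0.1527] w 0.111 F [-0.1  0.1 -1.2] j [ 0.59 -0.07 -0.19  1.15 -0.16  2.02]
turn [ 0.001 -0.001 -0.   ] shift [-0.001 -0.002  0.004] | deg 0.1 mm 1.2
t 8.22 pos [0.5405 0.3073 0.1527] w 0.111 F [-0.1  0.1 -1.2] j [ 0.59 -0.07 -0.19  1.15 -0.16  2.02]
turn [ 0.001 -0.001 -0.   ] shift [-0.001 -0.017  0.01 ] | deg 0.1 mm 5.0
```

View pics/b_s.png

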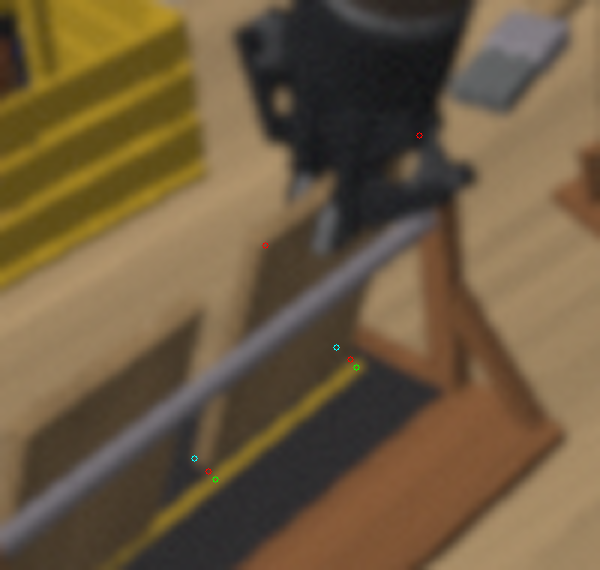

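step_arm --moves "0 0 0 0 -0.003 0 0; 0 0 0 0 -0.006 0 0; 0 0 0 0 -0.009 0 0; 0 0 0 0 -0.012 0.001 0; 0 0 0 0 -0.014 0.003 0; 0 0 0 0 -0.014 0.005 0; 0 0 0 0 -0.014 0.007 0; 0 0 0 0 -0.014 0.007 0"

```text
clock: 8.88
eef_pos: [0.5378, 0.307, 0.1496]
eef_rot: [0.116, 0.657, 0.734, 0.131]
force: [-0.1, -0.4, -0.5]
width: 0.113
```

```bash
python3 -c "
from h import *
need(*place(dx=0,along=0))"
```

```text
t 8.88 pos [0.5378 0.307  0.1496] w 0.113 F [-0.1 -0.4 -0.5] j [ 0.59 -0.08 -0.2   1.14 -0.16  2.03]
turn [ 0.001 -0.001 -0.   ] shift [-0.001 -0.003  0.003] | deg 0.1 mm 1.0
```

step_arm --moves "0 0 0 0 0 0.001 0; 0 0 0 0 0 0.002 0; 0 0 0 0 -0.001 0.003 0; 0 0 0 0 -0.002 0.004 0; 0 0 0 0 -0.003 0.005 0; 0 0 0 0 -0.003 0.006 0; 0 0 0 0 -0.003 0.006 0; 0 0 0 0 -0.003 0.006 0"

```text
clock: 9.55
eef_pos: [0.5378, 0.3071, 0.1487]
eef_rot: [0.116, 0.657, 0.733, 0.131]
force: [-2.1, 0.5, 5.2]
width: 0.112
```

```bash
python3 chk.py c; python3 -c "
from h import *
need(*place(dx=0,along=0)); print(cur()[0]['torque'])"
```

```text
t 9.55 [0.5378 0.3071 0.1487] [-2.1  0.5  5.2]
t 9.65 pos [0.5378 0.3071 0.1487] w 0.111 F [-1.9 -0.2  5.9] j [ 0.59 -0.08 -0.2   1.14 -0.16  2.03]
turn [ 0.002 -0.001 -0.   ] shift [-0.002 -0.002 -0.001] | deg 0.2 mm 0.6
[-0.21305885  0.37181137 -0.02331585]
```

View pics/c_s.png

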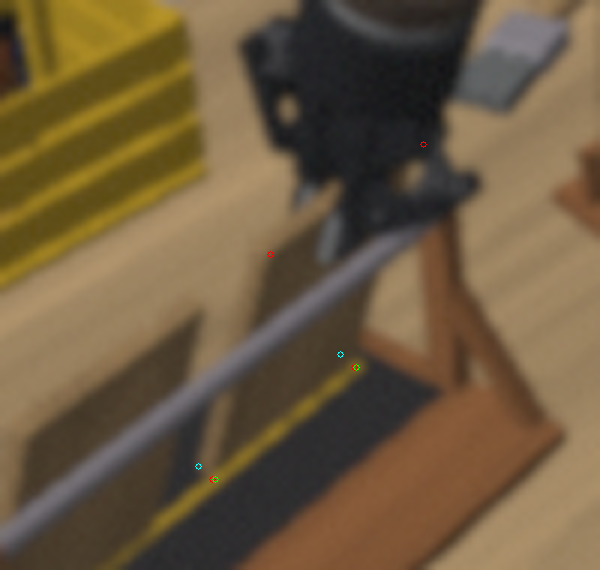

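step_arm --moves "-0.002 0 0 0 -0.002 -0.001 0; -0.004 0 0 0 -0.004 -0.001 0; -0.006 0 0 0 -0.006 -0.002 0; -0.008 0 0 0 -0.007 -0.002 0; -0.009 0 0 0 -0.008 -0.002 0; -0.009 0 0 0 -0.008 -0.002 0; -0.009 0 0 0 -0.008 -0.002 0; -0.009 0 0 0 -0.008 -0.002 0"

```text
clock: 10.32
eef_pos: [0.5358, 0.3069, 0.1481]
eef_rot: [0.121, 0.656, 0.733, 0.136]
force: [1.6, 0.8, 4.9]
width: 0.112
```

```bash
python3 -c "
from h import *
need(*place(dx=0,along=0)); print(cur()[0]['torque'])"
```

```text
t 10.32 pos [0.5358 0.3069 0.1481] w 0.112 F [1.6 0.8 4.9] j [ 0.6  -0.1  -0.22  1.12 -0.17  2.03]
turn [ 0.011 -0.001 -0.   ] shift [-0.002  0.007 -0.   ] | deg 1.0 mm 1.7
[ 0.06132382 -0.3273138   0.14793584]
```

step_arm --moves "0 0 0 0 0 0 0.1; 0 0 0 0 0 0 0.12; 0 0 0 0 0 0 0.13; 0 0 0 0 0 0 0.15; 0 0 0 0 0 0 0.18; 0 0 0 0 0 0 0.22; 0 0 0 0 0 0 0.28; 0 0 0 0 0 0 0.3" --newtons 20

```text
clock: 10.98
eef_pos: [0.5354, 0.3067, 0.1476]
eef_rot: [0.12, 0.656, 0.733, 0.136]
force: [-0.6, -0.1, -0.4]
width: 0.297
```

```bash
python3 chk.py e; python3 -c "
from h import *
need(*place(dx=0,along=0)); print(cur()[0]['torque'])"
```

```text
t 10.9833 [0.5354 0.3067 0.1476] [-0.6 -0.1 -0.4]
t 11.08 pos [0.5355 0.3067 0.1477] w 0.298 F [-0.1 -0.5  0.5] j [ 0.6  -0.1  -0.22  1.12 -0.17  2.03]
turn [ 0.01  -0.001 -0.   ] shift [-0.001  0.008 -0.001] | deg 0.9 mm 2.1
[-0.04168396  0.34220337  0.01742675]
```

View pics/e_s.png

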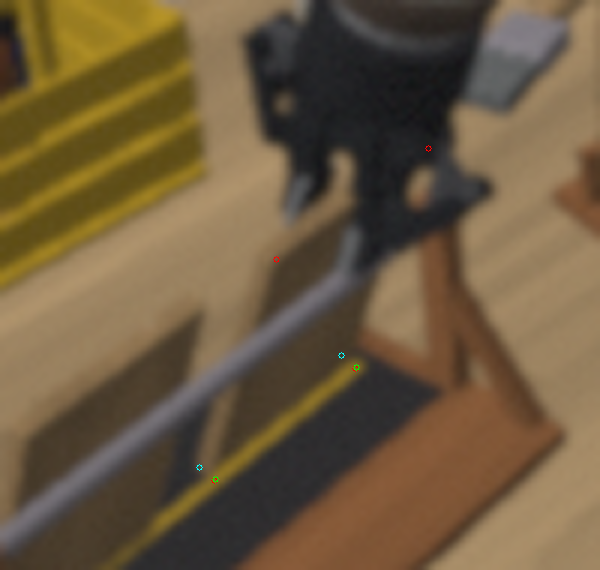

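View pics/e_t.png

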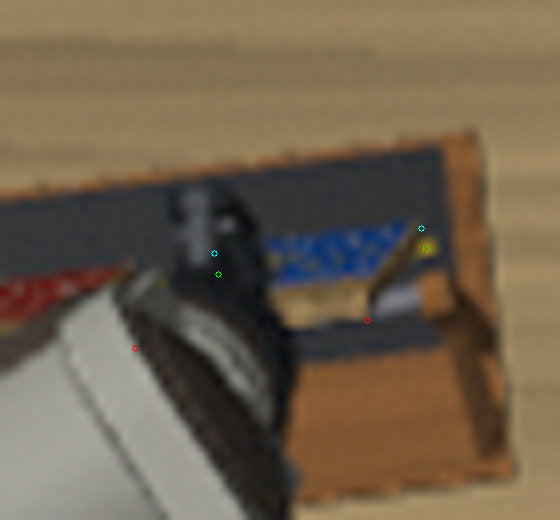

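step_arm --moves "0 0 0 0 0 -0.01 0.35; 0 0 0 0 0 -0.03 0.35; 0 0 0 0 0 -0.07 0.35; 0 0 0 0 0 -0.13 0.35; 0 0 0 0 0 -0.2 0.35; 0 0 0 0 0 -0.3 0.35; 0 0 0 0 0 -0.4 0.35; 0 0 0 0 0 -0.5 0.35"

```text
clock: 11.75
eef_pos: [0.4904, 0.3015, 0.2668]
eef_rot: [0.121, 0.656, 0.733, 0.136]
force: [1.3, -0.0, -0.8]
width: 0.349
```

```bash
python3 chk.py f
python3 - <<'E'
from h import *
import pickle
d,s=pickle.load(open("im0.pkl","rb"))
def g(d,x0,y0,x1,y1,f,name):
    im=cv2.resize(d["image"][y0:y1,x0:x1,::-1],None,fx=f,fy=f,interpolation=cv2.INTER_CUBIC)
    cv2.imwrite("pics/"+name,im)
g(d,285,130,385,245,5.2,"tl.png"); g(s,235,140,375,225,5.6,"sl.png")
E
```

```text
t 11.75 [0.4904 0.3015 0.2668] [ 1.3 -0.  -0.8]
```

View pics/f_s.png

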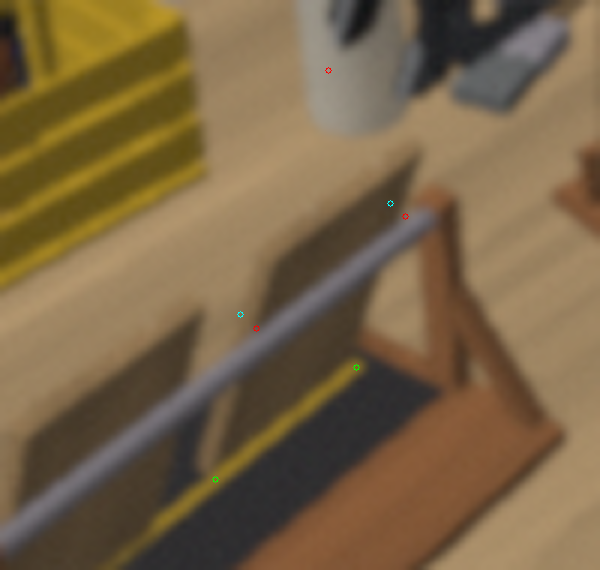

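View pics/f_t.png

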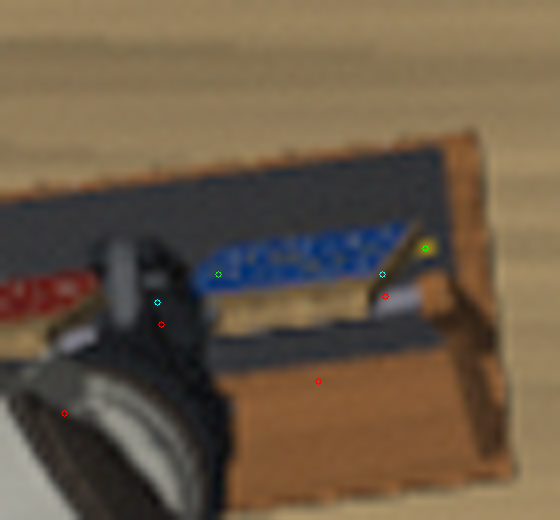

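View pics/tl.png

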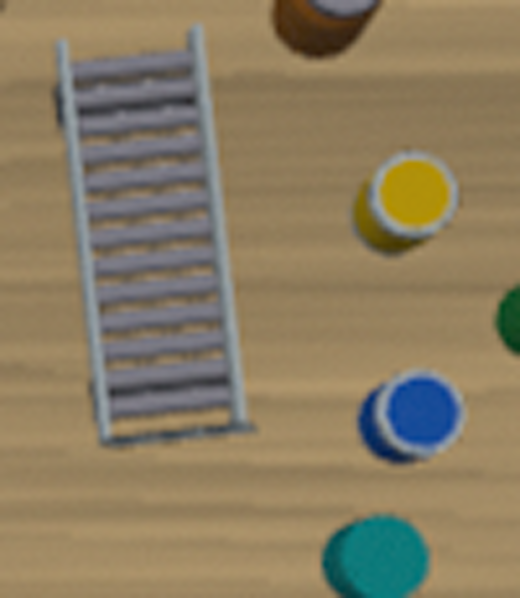

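View pics/sl.png

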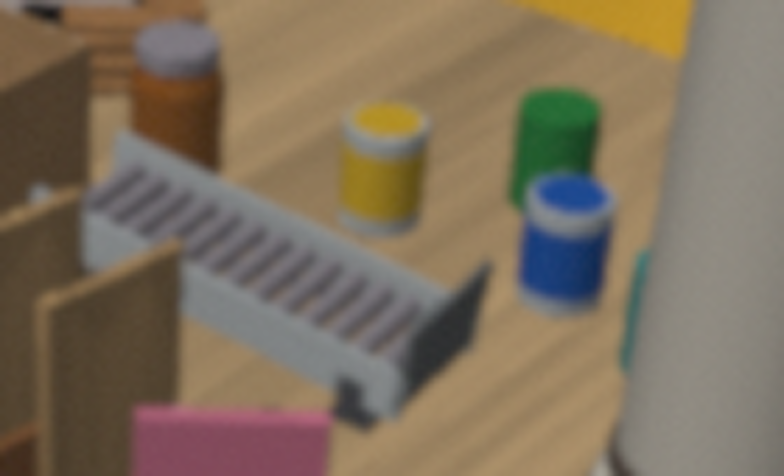

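Run:
```python
from fit import *
tl=lambda x,y:px(285,130,5.2,x,y); sl=lambda x,y:px(235,140,5.6,x,y)
z=lambda x:57.5+x*np.tan(np.radians(7))+11
L=fit([(d,(145,48,z(145)),tl(63,42)),(d,(145,-48,z(145)),tl(196,28)),(d,(-145,48,z(-145)),tl(105,440)),(d,(-145,-48,z(-145)),tl(240,428)),
 (s,(145,51,z(145)),sl(84,212)),(s,(145,-48,z(145)),sl(122,133))],[.5,-.2,0])
c,n=np.cos(L[2]),np.sin(L[2])
for x in(70,95,-112): print("lane",x,L[0]+c*x/1e3,L[1]+n*x/1e3,z(x)-11)
for nm,a,b in(("blue",tl(420,412),sl(571,197)),("yellow",tl(413,193),sl(386,120))):
    print(nm,a,onz(d,a,.08),b,onz(s,b,.08))
print("teal",onz(d,tl(380,550),.08)," green",onz(d,np.array([391.2,189.2]),.07))
# panel check
import h
d2=h.cam("top");s2=h.cam("side")
for lean in (20,):
  l=np.radians(lean)
  for y in(-120,-20):
    P=[h.rk(30-180*np.sin(l),y,12+180*np.cos(l)),h.rk(30-180*np.sin(l)+10*np.cos(l),y,12+180*np.cos(l)+10*np.sin(l)),h.rk(30,y,12)]
    print([((proj(s2,q)[0]-(125,195)+.5)*6).round().tolist() for q in P],[((proj(d2,q)[0]-(140,145)+.5)*8).round().tolist() for q in P])
```

```text
[ 0.571  -0.1945  0.0921] deg 5.28
[[-0.3, -0.3], [0.1, -0.4], [0.1, 2.2], [0.3, 1.8], [-8.7, -4.1], [-0.0, -0.3]]
lane 70 0.6407069752577456 -0.18804652958201215 66.09491926320332
lane 95 0.6656010777359096 -0.18574790786309697 69.16453328577593
lane -112 0.4594779092167116 -0.2047804956957146 43.748129178874684
blue [365.26923077 208.73076923] [ 0.44418663 -0.37441003  0.08      ] [336.46428571 174.67857143] [ 0.44422119 -0.37175787  0.08      ]
yellow [363.92307692 166.61538462] [ 0.59841714 -0.37683379  0.08      ] [303.42857143 160.92857143] [ 0.59922415 -0.37579638  0.08      ]
teal [ 0.34969263 -0.34276742  0.08      ]  green [ 0.51546763 -0.47363531  0.07      ]
[[425.0, 144.0], [409.0, 131.0], [357.0, 367.0]] [[367.0, 314.0], [364.0, 291.0], [425.0, 249.0]]
[[272.0, 255.0], [256.0, 241.0], [215.0, 480.0]] [[135.0, 342.0], [131.0, 319.0], [219.0, 274.0]]
```

```bash
cat >> h.py <<'E'
def tool2(yaw,lean=0):
    # jaws across: tool y = -lane y ; tool z = -normal
    t=tool(yaw,lean); px=t[:,1]; pz=-t[:,2]; py=np.cross(pz,px)
    y=-py; z=-pz; return np.column_stack([np.cross(y,z),y,z])
E
python3 - <<'E'
from fit import *
tl=lambda x,y:px(285,130,5.2,x,y); sl=lambda x,y:px(235,140,5.6,x,y)
z=lambda x:57.5+x*np.tan(np.radians(7))+11
L=fit([(d,(145,48,z(145)),tl(63,42)),(d,(145,-48,z(145)),tl(196,28)),(d,(120,0,z(120)-11),tl(131,65)),(d,(-120,0,z(-120)-11),tl(170,402)),
 (d,(100,0,z(100)-11),tl(133.5,93)),(d,(-100,0,z(-100)-11),tl(166.5,373)),(d,(0,48,z(0)),tl(84,241)),(d,(0,-48,z(0)),tl(218,228)),(d,(-135,48,z(-135)),tl(104,422)),(d,(-135,-48,z(-135)),tl(238,410)),
 (s,(145,-48,z(145)),sl(122,133))],[.5,-.2,0])
c,n=np.cos(L[2]),np.sin(L[2])
for x in(70,-112): print("lane",x,L[0]+c*x/1e3,L[1]+n*x/1e3,z(x)-11)
import h
h.need([.4442,-.373,.2],h.tool2(L[2])); h.need([.45,.05,.3],h.tool2(L[2]))
E
```

```text
[ 0.5754 -0.1948  0.0933] deg 5.34
[[-0.3, -1.5], [0.1, -1.5], [0.1, 0.3], [-0.3, 0.4], [0.2, 0.3], [-0.3, 0.6], [-0.0, -0.4], [0.2, -0.6], [0.1, 1.7], [0.4, 1.3], [-0.9, -0.7]]
lane 70 0.6451004120351608 -0.18824431910058725 66.09491926320332
lane -112 0.46389171179042876 -0.20519740010714402 43.748129178874684
t 11.95 pos [0.4912 0.3019 0.2662] w 0.352 F [ 0.3  0.4 -0.3] j [ 0.64 -0.17 -0.06  1.36 -0.18  2.07]
turn [ 0.181 -0.187  0.998] shift [-2.663 -0.546  0.066] | deg 92.9 mm 679.8
t 11.95 pos [0.4912 0.3019 0.2662] w 0.352 F [ 0.3  0.4 -0.3] j [ 0.64 -0.17 -0.06  1.36 -0.18  2.07]
turn [ 0.181 -0.187  0.998] shift [-0.983 -0.207 -0.227] | deg 92.9 mm 257.5
```

step_arm --moves "0.01 -0.01 0.05 -0.04 -0.01 -0.06 0.4; 0.025 -0.025 0.12 -0.15 -0.04 -0.12 0.5; 0.04 -0.04 0.2 -0.3 -0.07 -0.17 0.6; 0.055 -0.055 0.28 -0.45 -0.1 -0.2 0.7; 0.07 -0.07 0.36 -0.6 -0.13 -0.22 0.8; 0.085 -0.085 0.44 -0.75 -0.16 -0.225 0.9; 0.1 -0.1 0.52 -0.88 -0.19 -0.227 1; 0.11 -0.11 0.6 -0.98 -0.207 -0.227 1"

```text
clock: 12.62
eef_pos: [0.4492, 0.0484, 0.2981]
eef_rot: [0.053, 0.929, 0.361, 0.06]
force: [0.1, 0.3, -1.3]
width: 1.003
```

```bash
python3 -c "
from h import *
need([.4442,-.373,.18],tool2(.0933));need([.45,-.19,.22],tool2(.0933))"
```

```text
t 12.62 pos [0.4492 0.0484 0.2981] w 1.003 F [ 0.1  0.3 -1.3] j [ 0.16 -0.25 -0.02  1.67 -0.08  2.55]
turn [ 0.073 -0.074  0.412] shift [-1.191  1.156  0.557] | deg 38.2 mm 437.7
t 12.62 pos [0.4492 0.0484 0.2981] w 1.003 F [ 0.1  0.3 -1.3] j [ 0.16 -0.25 -0.02  1.67 -0.08  2.55]
turn [ 0.073 -0.074  0.412] shift [-0.666  0.657  0.362] | deg 38.2 mm 250.9
```

step_arm --moves "0.01 -0.01 0.05 -0.1 0.1 0.03 1; 0.02 -0.02 0.1 -0.21 0.2 0.07 1; 0.03 -0.03 0.16 -0.32 0.31 0.12 1; 0.04 -0.04 0.22 -0.43 0.42 0.17 1; 0.05 -0.05 0.28 -0.54 0.53 0.22 1; 0.06 -0.06 0.34 -0.65 0.64 0.27 1; 0.07 -0.07 0.39 -0.76 0.74 0.32 1; 0.073 -0.074 0.412 -0.86 0.84 0.37 1"

```text
clock: 13.28
eef_pos: [0.4474, -0.2566, 0.22]
eef_rot: [-0.001, 0.999, 0.047, -0.0]
force: [2.1, 0.8, 0.7]
width: 1.001
```

```bash
python3 -c "
from h import *
need([.4442,-.373,.15],tool2(.0933))"
```

```text
t 13.28 pos [ 0.4474 -0.2566  0.22  ] w 1.001 F [2.1 0.8 0.7] j [-0.52  0.    0.07  1.64  0.    2.53]
turn [-0.001  0.     0.001] shift [-0.057  0.463  0.279] | deg 0.1 mm 135.9
```

step_arm --moves "0 0 0 -0.01 0.08 0 1; 0 0 0 -0.03 0.2 0 1; 0 0 0 -0.04 0.32 0.02 1; 0 0 0 -0.05 0.41 0.08 1; 0 0 0 -0.057 0.455 0.16 1; 0 0 0 -0.057 0.463 0.24 1; 0 0 0 -0.057 0.463 0.279 1; 0 0 0 -0.057 0.463 0.279 1"

```text
clock: 13.95
eef_pos: [0.4445, -0.3701, 0.1487]
eef_rot: [-0.002, 0.999, 0.05, -0.001]
force: [-0.1, -0.1, 0.2]
width: 0.999
```

Run:
```python
from h import *
need([.4442,-.373,.028],tool2(.0933))
s=cam("side");d=cam("top")
crop(s,285,60,385,225,3.6,"s6.png");crop(d,310,140,420,260,5,"t6.png")
```

```text
t 13.95 pos [ 0.4445 -0.3701  0.1487] w 0.999 F [-0.1 -0.1  0.2] j [-0.7   0.14  0.08  1.51  0.    2.35]
turn [-0.002  0.001  0.004] shift [-0.002  0.013  0.483] | deg 0.4 mm 120.7
```

View pics/s6.png

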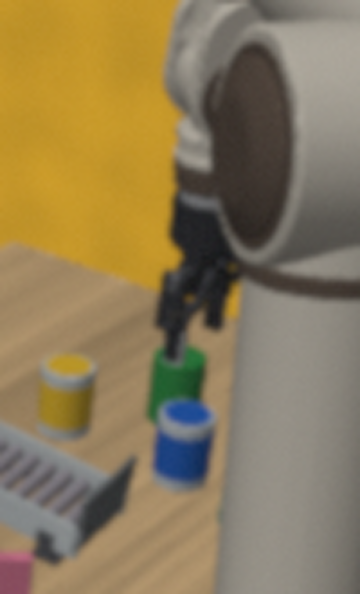

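View pics/t6.png

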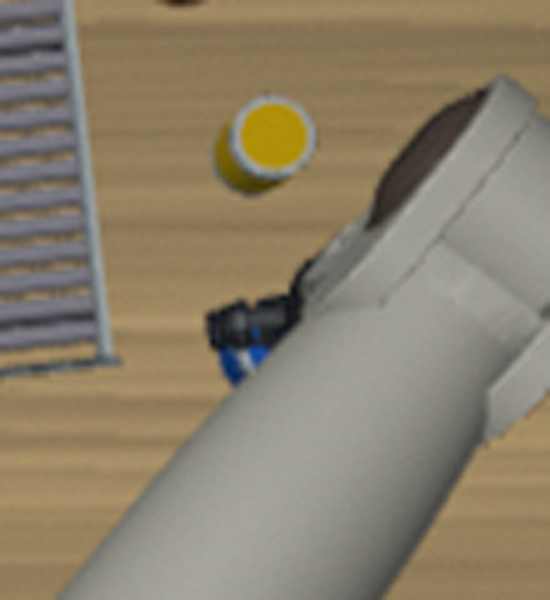

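step_arm --moves "0 0 0.002 0 0.004 0.02 1; 0 0 0.004 -0.002 0.01 0.07 1; 0 0 0.004 -0.002 0.012 0.14 1; 0 0 0.004 -0.002 0.012 0.22 1; 0 0 0.004 -0.002 0.012 0.3 1; 0 0 0.004 -0.002 0.012 0.38 1; 0 0 0.004 -0.002 0.012 0.45 1; 0 0 0.004 -0.002 0.012 0.483 1"

```text
clock: 14.72
eef_pos: [0.4451, -0.3731, 0.0287]
eef_rot: [-0.001, 0.999, 0.047, 0.0]
force: [-0.5, -0.1, -0.3]
width: 0.995
```

step_arm --moves "0 0 0 0 0 0 0.9; 0 0 0 0 0 0 0.8; 0 0 0 0 0 0 0.75; 0 0 0 0 0 0 0.7; 0 0 0 0 0 0 0.65; 0 0 0 0 0 0 0.6; 0 0 0 0 0 0 0.55; 0 0 0 0 0 0 0.5" --newtons 20

```text
clock: 15.38
eef_pos: [0.4466, -0.3749, 0.0331]
eef_rot: [0.001, 0.999, 0.047, 0.002]
force: [0.3, -2.7, 6.4]
width: 0.698
```

Run:
```python
from h import *
need([.4442,-.373,.028],tool2(.0933))
s=cam("side")
crop(s,285,60,385,225,3.6,"s7.png")
```

```text
t 15.38 pos [ 0.4466 -0.3749  0.0331] w 0.698 F [ 0.3 -2.7  6.4] j [-0.7   0.17 -0.11  1.28  0.    2.35]
turn [ 0.002 -0.003 -0.   ] shift [-0.009 -0.008  0.02 ] | deg 0.3 mm 5.9
```

View pics/s7.png

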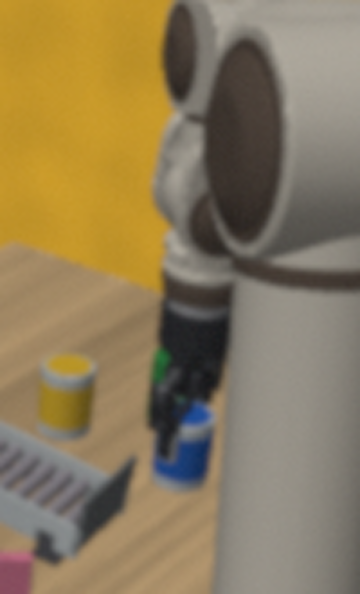

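step_arm --moves "0 0 0 0 0 0 0.5; 0 0 0 0 0 -0.01 0.5; 0 0 0 0 0 -0.04 0.5; 0 0 0 0 0 -0.1 0.5; 0 0 0 0 0 -0.19 0.5; 0 0 0 0 0 -0.3 0.5; 0 0 0 0 0 -0.4 0.5; 0 0 0 0 0 -0.45 0.5" --newtons 35

```text
clock: 16.1
eef_pos: [0.4462, -0.3743, 0.1474]
eef_rot: [0.001, 0.999, 0.047, 0.002]
force: [0.3, -0.3, -2.6]
width: 0.692
```

```bash
cat >> h.py <<'E'
def lane(x=70,up=0,h=33,y=0):
    # TCP pose for tin bottom 'up' mm over roller tops along normal
    LY=.0933; c,n=np.cos(LY),np.sin(LY); a=np.radians(7)
    u=up+h; X=(x-u*np.sin(a))/1e3; Z=57.5/1e3+np.tan(a)*x/1e3+u*np.cos(a)/1e3; y/=1e3
    return np.array([.5735+c*X-n*y,-.1948+n*X+c*y,Z]),tool2(LY,a)
E
python3 - <<'E'
from h import *
need(*lane(70,60)); print(lane(70,0)[0])
s=cam("side")
crop(s,285,60,385,225,3.6,"s8.png")
E
```

```text
t 16.1 pos [ 0.4462 -0.3743  0.1474] w 0.692 F [ 0.3 -0.3 -2.6] j [-0.7   0.14  0.08  1.5   0.    2.35]
turn [0.001 0.075 0.   ] shift [ 0.809 -0.667 -0.042] | deg 6.7 mm 262.4
[ 0.63919135 -0.18865315  0.09884894]
```

View pics/s8.png

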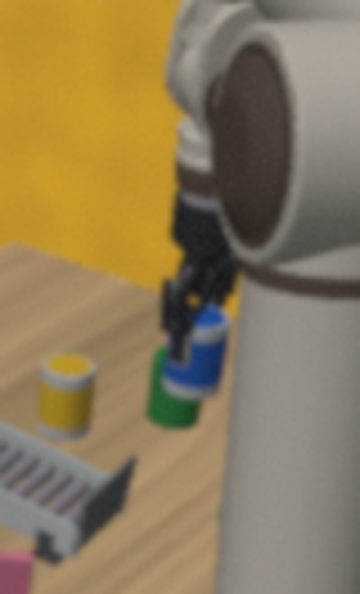

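```bash
cat > tin.py <<'E'
from h import *
import sys
def draw(tag,tilt,hh,ox=0,o=(320,130),wh=(45,50),f=12,camn="side"):
    st,p,C=cur(); s=cam(camn)
    R=C@Ro.from_rotvec([0,np.radians(tilt),0]).as_matrix()
    up=-R[:,2]; g=p-C[:,2]*.019+C[:,0]*ox  # grasp point on axis
    img=cv2.resize(s["image"][o[1]:o[1]+wh[1],o[0]:o[0]+wh[0],::-1],None,fx=f,fy=f,interpolation=cv2.INTER_CUBIC)
    for z in (0,.08):
        pts=[g+up*(z-hh)+.03*(np.cos(a)*R[:,0]+np.sin(a)*R[:,1]) for a in np.linspace(0,2*np.pi,40)]
        q=((proj(s,np.array(pts))-o+.5)*f).astype(int)
        cv2.polylines(img,[q.reshape(-1,1,2)],True,(0,0,255) if z==0 else (0,255,255),1)
    cv2.imwrite("pics/"+tag,img)
draw(sys.argv[1],float(sys.argv[2]),float(sys.argv[3]))
E
python3 tin.py tinA.png 0 .052; python3 tin.py tinB.png 12 .052
```

```text
(no output)
```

View pics/tinA.png

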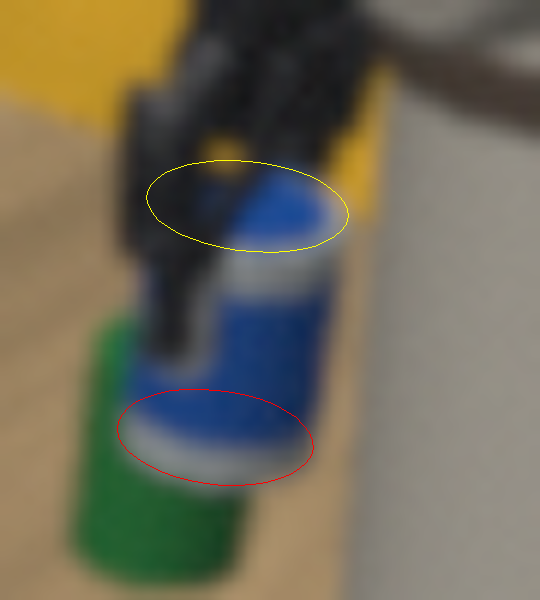

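View pics/tinB.png

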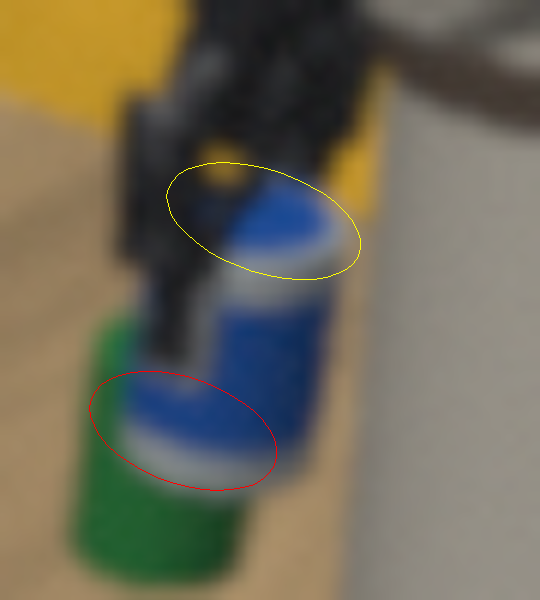

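step_arm --moves "0 0 0 0.03 -0.02 -0.03 0.5; 0 0.01 0 0.11 -0.09 -0.06 0.5; 0 0.02 0 0.22 -0.18 -0.08 0.5; 0 0.03 0 0.34 -0.28 -0.09 0.5; 0 0.045 0 0.46 -0.38 -0.09 0.5; 0 0.06 0 0.58 -0.48 -0.08 0.5; 0 0.07 0 0.69 -0.57 -0.06 0.5; 0.001 0.075 0 0.77 -0.635 -0.045 0.5"

```text
clock: 16.92
eef_pos: [0.6236, -0.1947, 0.1535]
eef_rot: [-0.004, 0.997, 0.047, 0.059]
force: [0.1, -0.0, -3.0]
width: 0.693
```

Run:
```python
from h import *
need(*lane(70,25,33.5))
```

```text
t 16.92 pos [ 0.6236 -0.1947  0.1535] w 0.693 F [ 0.1 -0.  -3. ] j [-0.32  0.21  0.16  1.41  0.05  2.72]
turn [-0.002  0.002  0.001] shift [ 0.037 -0.018  0.123] | deg 0.3 mm 32.4
```

step_arm --moves "-0.001 0.001 0.001 0.015 -0.008 0 0.5; -0.002 0.002 0.001 0.03 -0.015 0.015 0.5; -0.002 0.002 0.001 0.037 -0.018 0.04 0.5; -0.002 0.002 0.001 0.037 -0.018 0.07 0.5; -0.002 0.002 0.001 0.037 -0.018 0.1 0.5; -0.002 0.002 0.001 0.037 -0.018 0.118 0.5; -0.002 0.002 0.001 0.037 -0.018 0.123 0.5; -0.002 0.002 0.001 0.037 -0.018 0.123 0.5"

```text
clock: 17.58
eef_pos: [0.6343, -0.1927, 0.1254]
eef_rot: [-0.002, 0.997, 0.045, 0.061]
force: [-0.7, -0.0, -2.7]
width: 0.695
```

Run:
```python
from h import *
need(*lane(70,25,33.5)); need(*lane(70,3,33.5))
s=cam("side");d=cam("top")
crop(s,225,110,335,215,6,"s9.png");crop(d,280,125,380,235,5,"t9.png")
```

```text
t 17.58 pos [ 0.6343 -0.1927  0.1254] w 0.695 F [-0.7 -0.  -2.7] j [-0.32  0.23  0.12  1.35  0.05  2.74]
turn [ 0.001 -0.    -0.002] shift [ 0.008 -0.014  0.006] | deg 0.2 mm 4.3
t 17.58 pos [ 0.6343 -0.1927  0.1254] w 0.695 F [-0.7 -0.  -2.7] j [-0.32  0.23  0.12  1.35  0.05  2.74]
turn [ 0.001 -0.    -0.002] shift [ 0.008 -0.014  0.094] | deg 0.2 mm 23.9
```

View pics/s9.png

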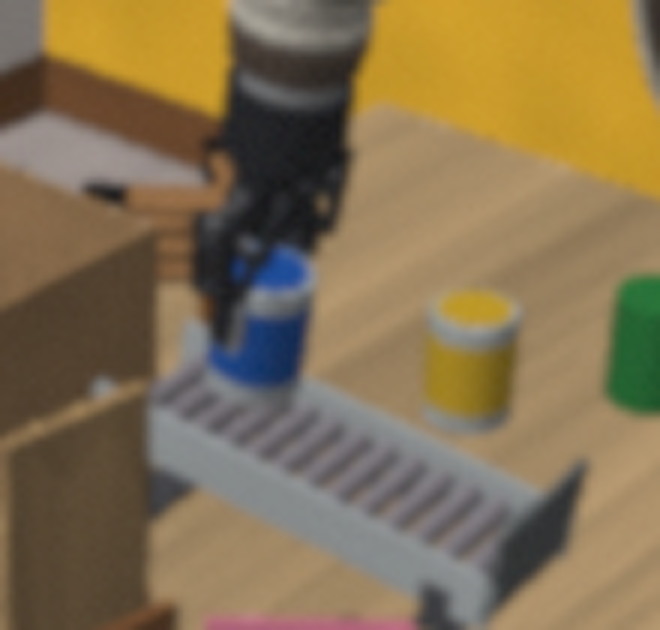

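View pics/t9.png

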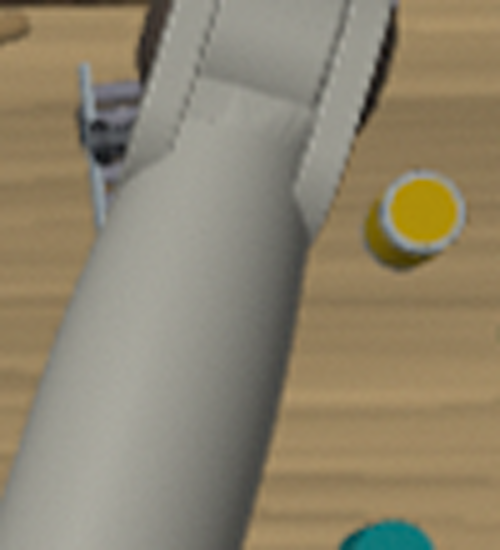

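step_arm --moves "0 0 -0.001 0.004 -0.005 0.01 0.5; 0.001 0 -0.002 0.008 -0.012 0.03 0.5; 0.001 0 -0.002 0.008 -0.014 0.05 0.5; 0.001 0 -0.002 0.008 -0.014 0.068 0.5; 0.001 0 -0.002 0.008 -0.014 0.082 0.5; 0.001 0 -0.002 0.008 -0.014 0.09 0.5; 0.001 0 -0.002 0.008 -0.014 0.094 0.5; 0.001 0 -0.002 0.008 -0.014 0.094 0.5"

```text
clock: 18.35
eef_pos: [0.6393, -0.1883, 0.1027]
eef_rot: [-0.003, 0.997, 0.047, 0.061]
force: [-0.7, 0.0, -3.6]
width: 0.694
```

Run:
```python
from h import *
need(*lane(70,0,33.5))
s=cam("side")
crop(s,225,110,335,215,6,"s10.png")
```

```text
t 18.35 pos [ 0.6393 -0.1883  0.1027] w 0.694 F [-0.7  0.  -3.6] j [-0.31  0.24  0.09  1.31  0.05  2.74]
turn [-0.    -0.     0.001] shift [-0.002  0.001  0.013] | deg 0.1 mm 3.3
```

View pics/s10.png

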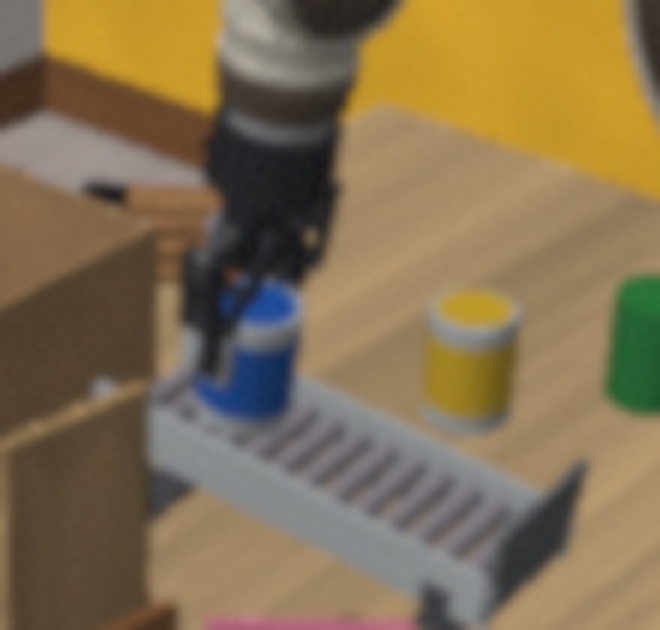

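Tin just above the rollers, force still equals its weight. I lower slowly to contact.

step_arm --moves "0 0 0 0 0 0.002 0.5; 0 0 0 0 0 0.004 0.5; 0 0 0 0 0 0.006 0.5; 0 0 0 0 0 0.008 0.5; 0 0 0 0 0 0.01 0.5; 0 0 0 0 0 0.012 0.5; 0 0 0 0 0 0.012 0.5; 0 0 0 0 0 0.012 0.5"

```text
clock: 19.07
eef_pos: [0.6397, -0.1883, 0.1]
eef_rot: [-0.003, 0.997, 0.047, 0.061]
force: [-0.4, 0.3, -2.7]
width: 0.695
```

step_arm --moves "0 0 0 0 0 0.002 0.5; 0 0 0 0 0 0.003 0.5; 0 0 0 0 0 0.005 0.5; 0 0 0 0 0 0.006 0.5; 0 0 0 0 0 0.008 0.5; 0 0 0 0 0 0.008 0.5; 0 0 0 0 0 0.008 0.5; 0 0 0 0 0 0.008 0.5"

```text
clock: 19.73
eef_pos: [0.6404, -0.1883, 0.0991]
eef_rot: [-0.003, 0.997, 0.047, 0.062]
force: [-0.9, 1.0, 6.0]
width: 0.694
```

step_arm --moves "0 0 0 0 0 -0.002 0.69; 0 0 0 0 0 -0.002 0.72; 0 0 0 0 0 -0.002 0.8; 0 0 0 0 0 -0.002 0.9; 0 0 0 0 0 -0.002 1; 0 0 0 0 0 -0.002 1; 0 0 0 0 0 -0.002 1; 0 0 0 0 0 -0.01 1" --newtons 20

```text
clock: 20.4
eef_pos: [0.6395, -0.1883, 0.1001]
eef_rot: [-0.003, 0.997, 0.047, 0.061]
force: [-0.1, -1.5, -0.7]
width: 1.0
```

Run:
```python
from h import *
st=cur()[0]; print(st["force"],st["width"])
s=cam("side")
crop(s,225,110,335,215,6,"s11.png")
```

```text
[-0.1415027  -1.51011332 -0.73965237] 0.9996044297552441
```

View pics/s11.png

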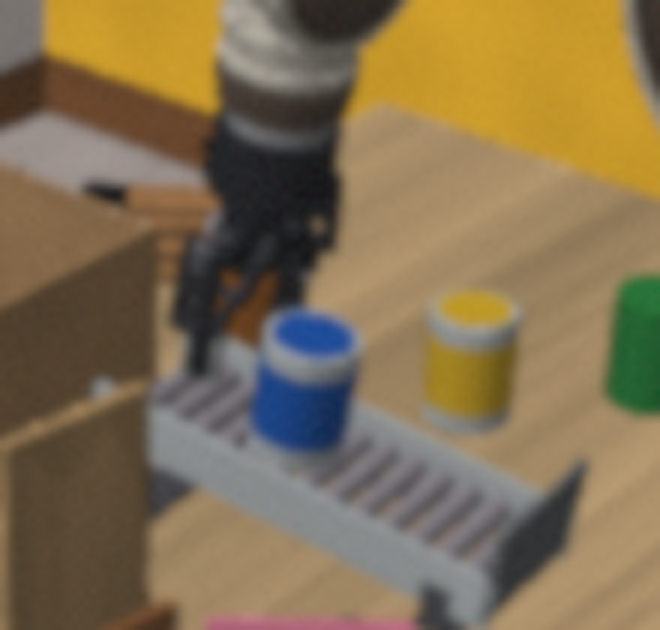

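The tin is rolling freely, about 60 mm down the lane already (crop (305,380)). I retreat upward while it rolls.

step_arm --moves "0 0 0 0 0 -0.02 1; 0 0 0 0 0 -0.06 1; 0 0 0 0 0 -0.12 1; 0 0 0 0 0 -0.2 1; 0 0 0 0 0 -0.3 1; 0 0 0 0 0 -0.4 1; 0 0 0 0 0 -0.48 1; 0 0 0 0 0 -0.52 1"

```text
clock: 21.12
eef_pos: [0.6241, -0.1901, 0.234]
eef_rot: [-0.002, 0.997, 0.047, 0.064]
force: [0.3, -0.4, 0.2]
width: 0.998
```

step_arm --moves "0 0 0 0.02 0.08 -0.02 1; 0 0 0 0.03 0.18 -0.05 1; 0 0 0 0.03 0.28 -0.08 1; 0 0 0 0.03 0.4 -0.1 1; 0 0 0 0.03 0.5 -0.1 1; 0 0 0 0.03 0.6 -0.1 1; 0 0 0 0.03 0.7 -0.1 1; 0 0 0 0.03 0.75 -0.1 1"

```text
clock: 21.78
eef_pos: [0.6455, -0.3787, 0.2544]
eef_rot: [-0.003, 0.997, 0.047, 0.061]
force: [0.6, 0.5, -0.5]
width: 1.006
```

Run:
```python
from h import *
s=cam("side");d=cam("top")
cv2.imwrite("pics/sF.png",cv2.resize(s["image"][120:350,80:400,::-1],None,fx=2.4,fy=2.4,interpolation=cv2.INTER_CUBIC))
cv2.imwrite("pics/tF.png",cv2.resize(d["image"][110:260,105:425,::-1],None,fx=2.45,fy=2.45,interpolation=cv2.INTER_CUBIC))
```

```text
(no output)
```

View pics/sF.png

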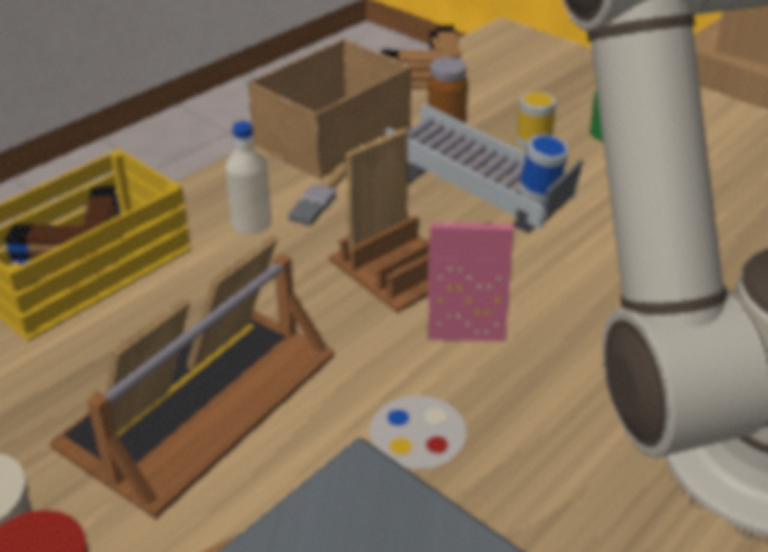

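View pics/tF.png

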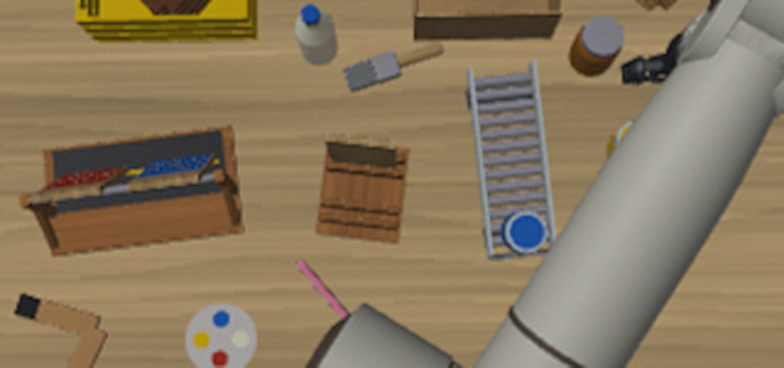

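step_arm --moves "0 0 0 0 0 0 1; 0 0 0 0 0 0 1; 0 0 0 0 0 0 1; 0 0 0 0 0 0 1; 0 0 0 0 0 0 1; 0 0 0 0 0 0 1; 0 0 0 0 0 0 1; 0 0 0 0 0 0 1"

```text
clock: 22.55
eef_pos: [0.6459, -0.3759, 0.2554]
eef_rot: [-0.003, 0.997, 0.047, 0.062]
force: [-0.4, 0.3, -0.0]
width: 1.001
```

Run:
```python
from h import *
s=cam("side");d=cam("top")
a=cv2.resize(s["image"][195:290,125:225,::-1],None,fx=4,fy=4,interpolation=cv2.INTER_CUBIC)
b=cv2.resize(d["image"][160:255,285:385,::-1],None,fx=4,fy=4,interpolation=cv2.INTER_CUBIC)
l=np.radians(20)
for y in(-120,-20):
  for P in(rk(30-180*np.sin(l),y,12+180*np.cos(l)),rk(30,y,12)):
    cv2.circle(a,tuple(int(v) for v in (proj(s,P)[0]-(125,195)+.5)*4),3,(0,0,255),1)
cv2.imwrite("pics/fin.png",np.hstack([a,b]))
r=robot.masks_of("top","blue_tin"); print([(x["conf"],x["xy"]) for x in r]); print([(x["conf"],x["xy"]) for x in robot.masks_of("side","yellow_tin")])
```

```text
[(0.69, [319.5, 204.4])]
[(0.73, [299.8, 169.2])]
```

View pics/fin.png

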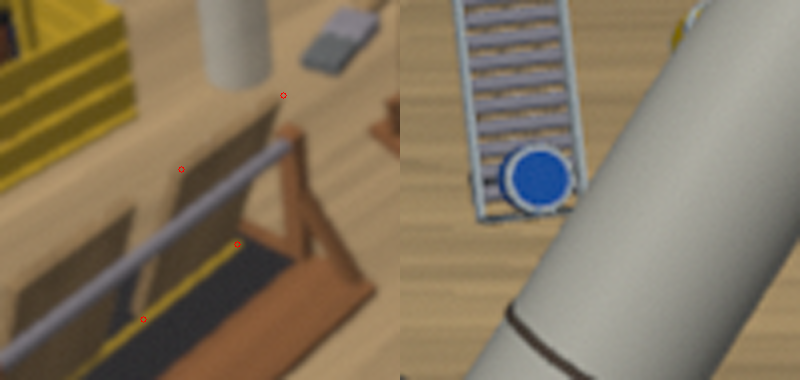

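Run:
```python
from h import *
s=cam("side");d=cam("top")
out=[]
for im,o,w,h,f in((s,(150,200),50,80,7.4),(d,(140,160),70,45,7.4)):
    a=cv2.resize(im["image"][o[1]:o[1]+h,o[0]:o[0]+w,::-1],None,fx=f,fy=f,interpolation=cv2.INTER_CUBIC)
    for lean,ft,col in((20,30,(0,0,255)),(22,34,(0,255,0))):
      l=np.radians(lean)
      for y in(-120,-20):
        for u,v in((0,0),(0,180),(10,0),(10,180)):
          P=rk(ft-v*np.sin(l)+u*np.cos(l),y,12+v*np.cos(l)+u*np.sin(l))
          cv2.circle(a,tuple(int(q) for q in (proj(im,P)[0]-o+.5)*f),2,col,1)
    out.append(a)
cv2.imwrite("pics/fin2s.png",out[0]);cv2.imwrite("pics/fin2t.png",out[1])
```

```text
(no output)
```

View pics/fin2s.png

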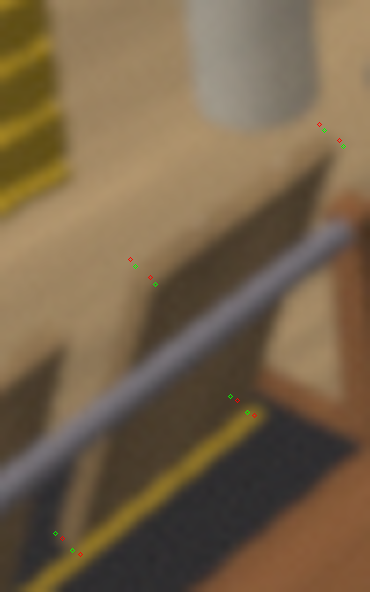

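View pics/fin2t.png

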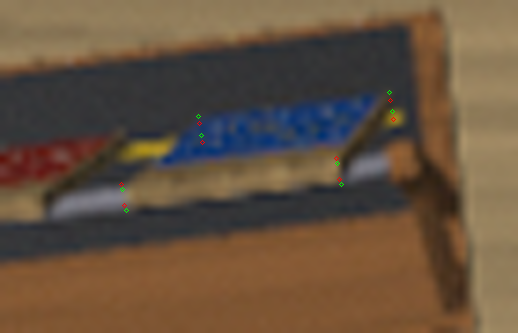

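```bash
python3 -c "
from cell import robot
print(robot.sign_off())"
```

```text
the job is handed in; nothing more can be done
None
```

I leaned the blue panel in the free bay of the rack, then set the blue tin on the lane, and it rolled down to the stop. I handed the job in at about 23 s.

**Panel**
- Neither camera showed the painted faces in the stand, so I chose the panel from the networks. Before placing it, the top picture showed its blue dotted face.
- I lowered it until it touched the pad with about 7 N, eased it back onto the rail and released it slowly.
- In the last pictures it leans on the rail with the blue side away from it. Its foot is on the yellow line, to within about 3 mm.
- The lean fits 20 to 22 degrees, and I saw no sliding. The foot corners are blurred in the side picture, so I could not measure the lean more closely than that.

**Tin**
- I tilted it 7 degrees to match the lane, touched it down with about 9 N and opened the gripper.
- The last pictures show it upright against the stop plate.

**The rest**
- The yellow panel is still in its slot and the red panel is still leaning in its bay, as far as the pictures show. The yellow tin also looks unmoved, though it is partly hidden in the last pictures.
- The gripper ended clear of everything, with no force on it.

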